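# Gauge a coat-stand peg socket with a go/no-go plug gauge and put the gauge away

## Task

Check the one empty peg socket of the coat-stand post with the double-ended plug gauge: slide the long go end in until the collar is home against the socket's rim, draw it out, then offer the short no-go end squarely to the middle of the same mouth and press lightly for a moment to see that it is refused. Then put the gauge away the right way round in its own cut-out in the tool tray; do not force the gauge, and leave everything else on the bench where it is.

Things in the scene. Friction and masses are not known exactly. Their poses are not given: they have to be found in the camera images.
- gauge_mid (a point): Centre of the plug gauge's handle. x runs along the gauge to the go end, z up. 165 mm long, 0.22-0.45 kg, starts lying level on the bench at any yaw, centre 17 mm up. Handle: pale octagonal wood 90 mm long, 34 mm across flats, resting on one flat; two flats are upright, gripped from above. A dark 32 mm collar 5 mm thick closes each end of it (outer faces at x = +50 and -50 mm)
- gauge_go (a point): Centre of the go end's face, at x = 95 mm from the handle's centre; axes as gauge_mid. The go end is the long slim one: a steel plug 25 mm in diameter and 45 mm long from the collar, its last 7 mm tapering to 17 mm
- gauge_nogo (a point): Centre of the no-go end's face, at x = -70 mm from the handle's centre; axes as gauge_mid. The no-go end is the short thick one: a steel plug 31 mm in diameter and 20 mm long, flat-ended, with a dark groove
- socket: The empty peg socket: fixed steel ferrule, 46 mm outside, on top of the post. Origin: centre of the mouth, 91 mm above the bench. z points out of the bore along its axis, rising 40 degrees from level towards the finial; y is level. Bore 28 mm wide, 48 mm deep, square-edged. Go end home: its face 45 mm below the mouth, collar on the rim. No-go refused: its face stays on the rim
- post: Top section of an oak coat stand, fixed, lying on the bench, 70 x 70 mm square, finial end towards the robot. Origin on the bench under the socket's mouth; x along the post to the finial, z up. Square part x = -170 to 72 mm, finial to 156, steel stud back to -196. Between x = -170 and -50 mm a short peg sticks out of each side, up to 105 mm from the middle line and 60 mm high
- tray: Fixed plywood shadow-cut tool tray, 230 (x) x 200 (y) mm, 32 mm high. Origin at the centre of its underside, z up. Besides the gauge's empty cut-out it holds a spanner (at y = -66 mm) and an angle bracket (round x = 57, y = 80 mm), each sunk in its own cut-out. Beside the gauge's handle, a finger well on either side, 34 mm long (x), reaches 60 mm out from the nest and down to 4 mm above the bench
- nest (a point): Where the handle's centre lies once the gauge is in its cut-out: 31 mm above the bench, 1 mm below the tray's top, at x = -12.5, y = 30 mm of the tray; axes as the tray. Gauge along x, go end to +x. The cut-out is 18 mm deep with about 2 mm to spare all round: handle 104 x 39 mm, go end 46 x 30 mm, no-go end 21 x 36 mm, so it takes the gauge one way round only
- spanner: Bystander: steel open-ended spanner, 180 mm, in the tray; origin under its middle
- bracket: Bystander: flat steel angle bracket, 70 x 39 mm, in the tray; its origin is the tray's centre at the level of the cut-out's floor
- cone_near: Bystander: pine cone, 85 mm high and about 70 mm wide, standing on the robot's side of the gauge; origin under its base
- cone_far: Bystander: pine cone, 95 mm high and about 75 mm wide, standing beyond the gauge; origin under its base
- mallet: Bystander: joiner's wooden mallet, about 260 mm long, 55 mm high, lying to the right; origin under its middle
- spare_peg: Bystander: turned oak peg, 110 mm long and 34 mm thick, lying to the left; origin under it
- bowl: Bystander: blue-green glass bowl, 156 mm across and 62 mm high, to the left; origin under its base
Not all that is in view belongs to the job. What is meant by the part that bears gauge_mid is not purple, and is the smaller of those in its own colour.

How it is judged:
On the way, in this order (a step that is already met when the one before it is completed fails the run):
1. the go end is fully home in the empty socket, the collar within 4 mm of the rim (z of gauge_go in the frame of socket below -0.041 m and x of gauge_go in the frame of socket between -0.006 and 0.006 m and y of gauge_go in the frame of socket between -0.006 and 0.006 m), for 0.2 s.
2. the no-go end is pressed lightly and squarely (within 10 degrees) on the mouth, within 5 mm of its centre either way, and does not enter (contact force between gauge and socket above 1 N and angle between the x axis of gauge_mid and the z axis of socket, either way round below 0.175 rad and z of gauge_nogo in the frame of socket between -0.005 and 0.005 m and x of gauge_nogo in the frame of socket between -0.005 and 0.005 m and y of gauge_nogo in the frame of socket between -0.005 and 0.005 m), for 0.2 s.
At the end, for the whole second after the job is handed in: The gauge lies at rest and released in its own cut-out in the tray, go end towards the tray's +x: handle centre within 6 mm of the nest in plan and not more than 4 mm above it, axis within 4 degrees of the cut-out's (horizontal distance between gauge_mid and nest below 0.006 m and z of gauge_mid in the frame of nest below 0.004 m and angle between the x axis of gauge_mid and the x axis of nest, either way round below 0.07 rad and x of gauge_go in the frame of nest above 0.08 m and linear speed of gauge below 0.02 m/s); the robot touches nothing.
It fails at once if the gauge is forced: more than 40 N between gauge and socket (contact force between gauge and socket above 40 N).
It fails at once if a bystander on the bench or in the tray is moved by more than 30 mm (distance of any of spanner, bracket, cone_near, cone_far, mallet, spare_peg, bowl from where it was at the start of the episode above 0.03 m).
It also fails if it takes over 69 s, if anything falls off the work surface, if the arm or the gripper's body presses on something with over 40 N, if the wrist force passes 120 N, or if a joint passes its speed limit or range.

## Robot

A 7-joint arm with a two-finger parallel gripper is mounted at the origin on the work surface. World frame = base frame: x ahead of the robot, y to its left, z up, the work surface at z = 0. Lengths are in m, angles in rad, forces in N, time in s.
With the tool pointing down it reaches from about 0.4 to 0.875 m from the base axis. Payload 4.4 kg.
Tool frame: the origin (TCP) lies at the very end of the fingers, on their centre line; the grasp point (between the pads) lies env.hold_point_z behind it (env.hold_point_z is the distance from the TCP to the grasp point, in m); z points along the fingers, y is the direction in which the jaws open and shut (so a half turn about z gives the same grasp; the last joint's range is limited). The gripper opens to 85 mm and grips with 20 to 120 N. Pads are 22 mm wide; open, the fingers measure 114 mm over their backs; the gripper's body (76 mm by 85 mm) begins 54 mm behind the grasp point. The pads swing forward as they close: fully open they stand 13 mm farther back than shut.
Start: joints at [-1.297, 0.628, 0.038, 1.517, -0.027, 0.996, -0.02], TCP at [0.217, 0.613, 0.231] pointing down, gripper open.
Joint ranges: [-3.06, 3.06], [-0.37, 2.12], [-1.25, 1.32], [0.18, 2.47], [-1.1, 4.24], [0.23, 1.98], [-2.94, 2.94]. Speed limits (rad/s): [2.57, 2.57, 3.14, 3.14, 3.14, 3.14, 3.14].

## Interface

Orientations are given as [roll, pitch, yaw] about the fixed x, y, z axes, in that order (R = Rz(yaw) Ry(pitch) Rx(roll)).
In Python, from bench import env gives the robot as it stands.
- The arm moves only by the tool arm_command, never from a script. Its argument "increments" is a list of rows, each an object with "linear": the shift along the world's x, y, z in m, a list of three; "spin": the turn about the world's z in rad; "gripper": the opening, from 0 (shut) to 1 (fully open). In form: [{"linear": [dx, dy, dz], "spin": spin, "gripper": gripper}, ...]. A call has 1 to 10 rows; each row shifts and turns the commanded pose from where the row before left it; what a row does not reach is not made up. A row lasts 1/10 s, in which the tool goes at most 50 mm and 8.59 degrees, less where a joint would pass 70% of its speed; a pose out of reach is approached as far as the arm can. A call is refused whole if a number of a shift passes 0.05 or a number of a turn 0.15, either way. A call with a gripper value outside its range is refused whole. The fingers move at their own pace and stop on an object; "newtons" is the grip in N (left out, the last holds). Time passes only in rows, so rows that do not move let the fingers close. It gives the time, the measured TCP pose, the force and the opening at its end, in the units of the state.
- env.get_obs(): the state, without advancing time (a new reading comes with each control period).
- env.capture(name): name is "scene" or "top" or "wrist"; returns the picture (480x640x3 uint8, red, green, blue); there is no depth.
- env.camera_model(name): a dict with "mtx" (3x3 intrinsics, pixels), "eye" and "orientation" of the camera in the world. Camera axes: x right, y down, z forward; pixel columns grow to the right and rows downward; lengths in m; the calibration is good to about 2 mm. The wrist camera is an equidistant fisheye: a pixel r from the principal point sees the ray r / f radians off the axis. A picture is of the moment at which its call begins: read the wrist's pose just before it. camera_model takes no time and is no camera call; for the wrist camera it gives the pose at the moment of the call.
- env.job_done(): hands the job in, once; it reports no verdict.
The state is a dict: "clock": time; "joint_positions": joint angles; "qd": joint speeds; "tau": joint torques, N m; "position": TCP position; "ee_rot": TCP orientation; "force": force on the tool from outside, world axes, zero at the start; "moment": the same for the moment, N m; "finger_gap": opening from 0.0 (shut) to 1.0 (fully open).
Only numpy, scipy, OpenCV 4.12 (cv2) and the standard library are available. Lean on these libraries where they do the work, as an engineer would, in place of code of your own. Each camera call takes 0.05 s, during which the arm holds its last target. There are 200 camera calls.

## Working session

There is one attempt and no reset: what is moved stays moved. The work goes in short steps, Python scripts to look and compute and a tool call to move; the robot and the scene stay as the last step left them, time stands still between calls to the robot, and variables do not carry over. Pictures are saved under pics/ and viewed, about 8 in all and at most 12, crops included, and the job is handed in when it is done.

Besides the shell and the picture viewer there is one more tool, called after "Call:" as name(argument=value, ...), one argument or row to a line, values as JSON. arm_command: Moves the arm, as the interface text tells. Its arguments: {"type":"object","properties":{"increments":{"type":"array"},"newtons":{"type":"number"}},"required":["increments"]}

```bash
ls; mkdir -p pics; python3 - <<'E'
from bench import env
import cv2,numpy as np,pickle
o=env.get_obs();print(o['position'],o['ee_rot'],o['force'],o['finger_gap'],env.hold_point_z)
d={}
for n in('scene','top'):
    im=env.capture(n);d[n]=(im,env.camera_model(n));cv2.imwrite(f'pics/{n}0.png',im[:,:,::-1]);print(n,d[n][1])
pickle.dump(d,open('cams.pkl','wb'))
E
```

```text
pics
[0.21641854 0.61225468 0.23040467] [-3.13973482e+00  2.92375003e-05  2.80178340e+00] [ 0.13949003 -0.99684284 -0.72565317] 0.9964443375504991 0.0187
scene {'mtx': array([[558.2710931 ,   0.        , 321.91166244],
       [  0.        , 558.2710931 , 229.48256312],
       [  0.        ,   0.        ,   1.        ]]), 'eye': array([ 1.35218016, -1.00805426,  1.10884182]), 'orientation': array([-2.23154931,  0.02241991,  0.67223812])}
top {'mtx': array([[534.35743764,   0.        , 316.03243641],
       [  0.        , 534.35743764, 241.85741965],
       [  0.        ,   0.        ,   1.        ]]), 'eye': array([0.20657188, 0.01014292, 1.43639337]), 'orientation': array([-2.90951952e+00,  2.60873026e-03, -1.58485313e+00])}
```

View pics/top0.png

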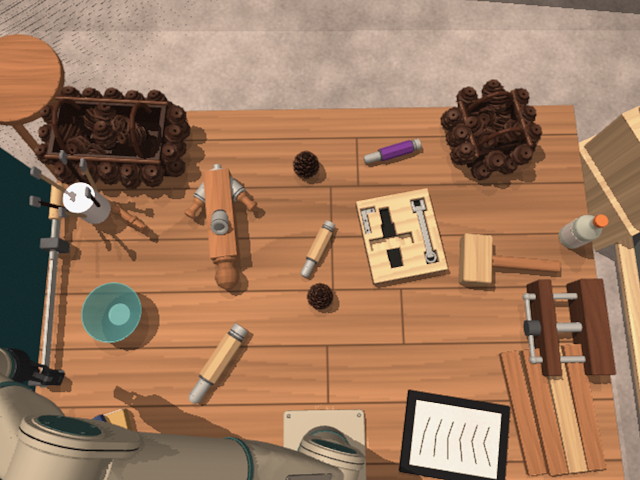

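View pics/scene0.png

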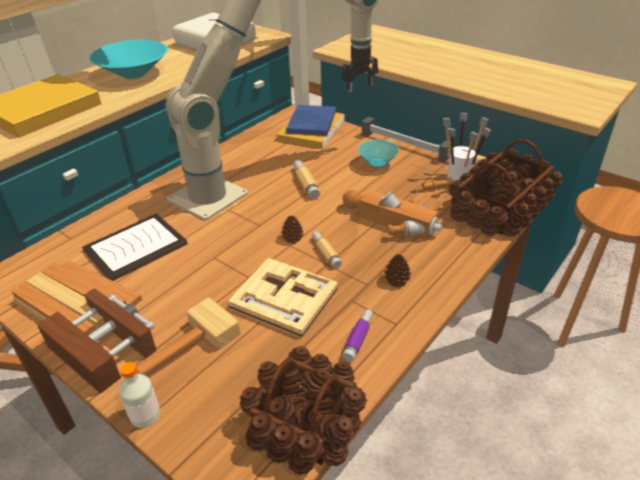

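```bash
python3 - <<'E'
import cv2,pickle,numpy as np
d=pickle.load(open('cams.pkl','rb'))
def c(n,x,y,w,h,W,H): return cv2.resize(d[n][0][y:y+h,x:x+w,::-1],(W,H),interpolation=cv2.INTER_CUBIC)
a=c('top',285,210,60,80,300,400)
b=c('top',170,150,100,150,267,400)
s=c('scene',290,170,170,110,500,323) 
t=c('top',350,180,105,110,382,400)[:, :233]
top=np.hstack([a,b,t]); bot=np.zeros((200,800,3),np.uint8)
bot[:,:300]=c('scene',300,225,60,40,300,200); bot[:,300:620]=c('scene',335,180,112,70,320,200)
cv2.imwrite('pics/m1.png',np.vstack([top,bot]))
E
```

```text
(no output)
```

View pics/m1.png

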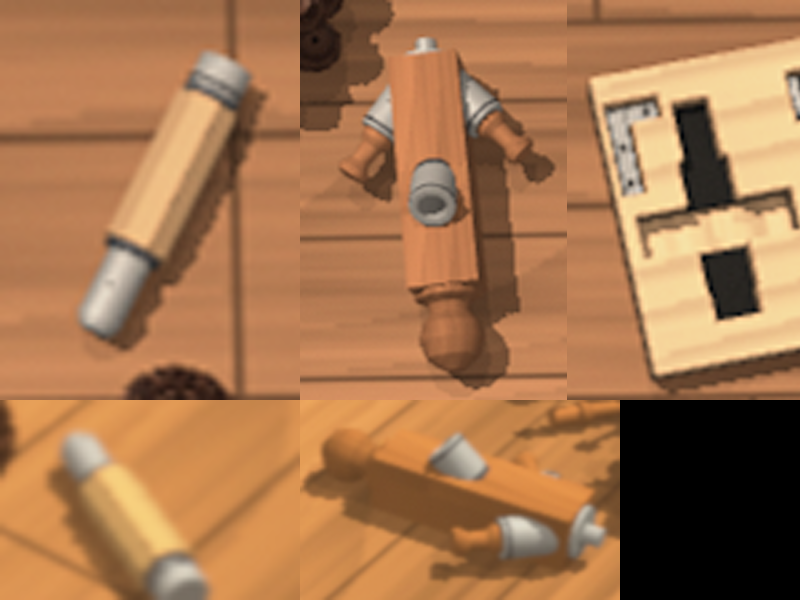

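```bash
cat > h.py <<'E'
import numpy as np,cv2,pickle
from scipy.spatial.transform import Rotation as R
def ray(m,px):
    k=m['mtx'];return R.from_euler('xyz',m['orientation']).apply([(px[0]-k[0,2])/k[0,0],(px[1]-k[1,2])/k[1,1],1])
def bp(m,px,z):
    r=ray(m,px);e=m['eye'];return e+r*(z-e[2])/r[2]
def tri(m1,p1,m2,p2):
    r1,r2=ray(m1,p1),ray(m2,p2);A=np.c_[r1,-r2];s=np.linalg.lstsq(A,m2['eye']-m1['eye'],rcond=None)[0]
    a,b=m1['eye']+s[0]*r1,m2['eye']+s[1]*r2;return (a+b)/2,np.linalg.norm(a-b)
def proj(m,P):
    c=R.from_euler('xyz',m['orientation']).inv().apply(np.atleast_2d(P)-m['eye']);k=m['mtx']
    return np.c_[c[:,0]/c[:,2]*k[0,0]+k[0,2],c[:,1]/c[:,2]*k[1,1]+k[1,2]]
E
python3 - <<'E'
from h import *
np.set_printoptions(precision=4,suppress=True)
d=pickle.load(open('cams.pkl','rb'));im,m=d['top'];ims,ms=d['scene']
hsv=cv2.cvtColor(im,cv2.COLOR_RGB2HSV)
def seg(x0,y0,x1,y1,lo,hi):
    M=cv2.inRange(hsv,lo,hi);N=np.zeros_like(M);N[y0:y1,x0:x1]=M[y0:y1,x0:x1]
    n,l,s,c=cv2.connectedComponentsWithStats(N);i=1+s[1:,4].argmax();return np.argwhere(l==i)[:,::-1].astype(np.float32)
print('hsv handle',hsv[243,318],'bench',hsv[243,345],'tray',hsv[280,380],'steel',hsv[268,308])
for z,(n,b) in [(.03,('gauge',(295,215,340,285))),(.032,('tray',(350,180,455,292)))]:
    p=seg(*b,(12,60,165),(30,135,255)); r=cv2.minAreaRect(p);bx=cv2.boxPoints(r)
    print(n,len(p),r);
    W=np.array([bp(m,q,z) for q in bx]);print(W[:,:2],np.linalg.norm(np.diff(W,axis=0),axis=1),'c',W.mean(0))
print('go',bp(m,(304.3,273.5),.017),'nogo',bp(m,(329.7,223),.017))
# tray
T=np.array([bp(m,q,.032) for q in[(357,203),(428,188.5),(448,268),(375,285)]]);print(T,np.linalg.norm(np.diff(T,axis=0),axis=1),T.mean(0))
print('mouth z.091',bp(m,(219.5,226.8),.091))
print('stud end',bp(m,(217.5,165),.035),'finial',bp(m,(229,287),.035))
print('tri mouth?',bp(ms,(389,200),.091))
# post edges top z=.07
for q in[(205,171),(230.5,169),(209.5,256),(238,255)]:print(q,bp(m,q,.07))
E
```

```text
hsv handle [ 16 113 238] bench [ 12 139 194] tray [ 18  97 248] steel [ 16  33 188]
gauge 411 ((318.60003662109375, 243.80001831054688), (12.521980285644531, 33.09380340576172), 26.56505012512207)
[[ 0.5009  0.0377]
 [ 0.5826 -0.0034]
 [ 0.5664 -0.0335]
 [ 0.4851  0.0078]] [0.0915 0.0342 0.0912] c [0.5337 0.0022 0.03  ]
tray 4594 ((401.4412841796875, 234.73355102539062), (86.12078094482422, 75.07744598388672), 77.56044006347656)
[[ 0.653  -0.101 ]
 [ 0.6968 -0.3055]
 [ 0.4598 -0.3401]
 [ 0.4192 -0.1429]] [0.2091 0.2395 0.2013] c [ 0.5572 -0.2224  0.032 ]
go [0.455  0.0419 0.017 ] nogo [ 0.5948 -0.0292  0.017 ]
[[ 0.6465 -0.1049  0.032 ]
 [ 0.6855 -0.3025  0.032 ]
 [ 0.4617 -0.3419  0.032 ]
 [ 0.4188 -0.1454  0.032 ]] [0.2013 0.2273 0.2011] [ 0.5531 -0.2237  0.032 ]
mouth z.091 [0.5686 0.2601 0.091 ]
stud end [0.7622 0.281  0.035 ] finial [0.4186 0.2409 0.035 ]
tri mouth? [0.5942 0.2496 0.091 ]
(205, 171) [0.7315 0.3077 0.07  ]
(230.5, 169) [0.7362 0.2386 0.07  ]
(209.5, 256) [0.4956 0.288  0.07  ]
(238, 255) [0.4972 0.2136 0.07  ]
```

Call:
arm_command(
  increments=[
    {"linear": [0.022, -0.044, 0], "spin": -0.075, "gripper": 1},
    {"linear": [0.022, -0.044, 0], "spin": -0.075, "gripper": 1},
    {"linear": [0.022, -0.044, 0], "spin": 0, "gripper": 1},
    {"linear": [0.022, -0.044, 0], "spin": 0, "gripper": 1},
    {"linear": [0.022, -0.044, 0], "spin": 0, "gripper": 1},
    {"linear": [0.022, -0.044, 0], "spin": 0, "gripper": 1},
    {"linear": [0.022, -0.044, 0], "spin": 0, "gripper": 1},
    {"linear": [0.022, -0.044, 0], "spin": 0, "gripper": 1},
    {"linear": [0.022, -0.044, 0], "spin": 0, "gripper": 1},
    {"linear": [0.022, -0.044, 0], "spin": 0, "gripper": 1},
  ],
  newtons=20,
)

```text
clock: 1.1
position: [0.437, 0.171, 0.2312]
ee_rot: [-3.142, -0.0, 2.652]
force: [0.3, 0.0, -0.2]
finger_gap: 1.003
```

```bash
python3 - <<'E'
from h import *
from bench import env
o=env.get_obs();print(o['clock'],o['position'],o['ee_rot'],o['joint_positions'].round(2) if hasattr(o['joint_positions'],'round') else o['joint_positions'])
m=env.camera_model('wrist');im=env.capture('wrist');t=env.capture('top')
print(m);pickle.dump((im,m,t,env.camera_model('top')),open('w1.pkl','wb'));cv2.imwrite('pics/w1.png',im[:,:,::-1])
E
```

```text
1.1 [0.43699006 0.17097076 0.23124831] [-3.14152833e+00 -1.91601799e-04  2.65201304e+00] [-0.52  0.38  0.12  2.01 -0.06  0.76  0.72]
{'mtx': array([[371.64829954,   0.        , 326.49335651],
       [  0.        , 371.64829954, 240.28535657],
       [  0.        ,   0.        ,   1.        ]]), 'eye': array([0.36367547, 0.20935855, 0.37375791]), 'orientation': array([2.81242161e+00, 5.17177771e-04, 1.08168975e+00])}
```

View pics/w1.png

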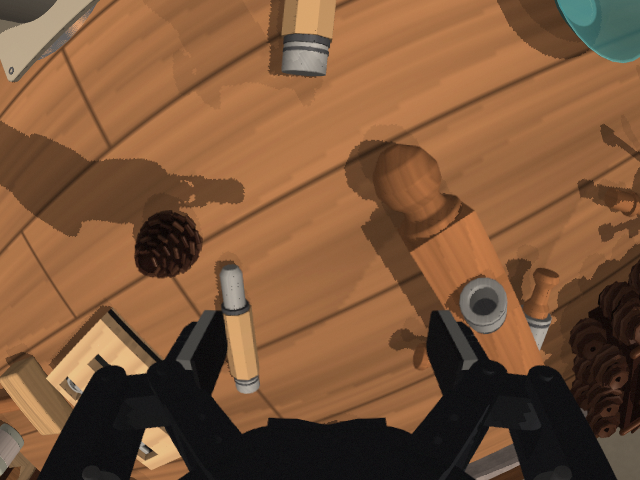

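```bash
cat >> h.py <<'E'
def fray(m,px):
    k=m['mtx'];d=np.array([px[0]-k[0,2],px[1]-k[1,2]]);r=np.linalg.norm(d);t=r/k[0,0];d=d/max(r,1e-9)
    return R.from_euler('xyz',m['orientation']).apply([d[0]*np.sin(t),d[1]*np.sin(t),np.cos(t)])
def fbp(m,px,z):
    r=fray(m,px);e=m['eye'];return e+r*(z-e[2])/r[2]
def fproj(m,P):
    c=R.from_euler('xyz',m['orientation']).inv().apply(np.atleast_2d(P)-m['eye']);h=np.hypot(c[:,0],c[:,1]);t=np.arctan2(h,c[:,2]);k=m['mtx']
    return np.c_[c[:,0]/h*t*k[0,0]+k[0,2],c[:,1]/h*t*k[0,0]+k[1,2]]
E
python3 - <<'E'
from h import *
np.set_printoptions(precision=4,suppress=True)
im,m,t,mt=pickle.load(open('w1.pkl','rb'));im=im[:,:,::-1].copy()
S=4
def draw(img,P,off,col,pf=fproj,mm=m):
    q=((pf(mm,P)-off)*S+S/2).astype(np.int32);cv2.polylines(img,[q],False,col,1)
def circ(c,a,r,n=60):
    a=a/np.linalg.norm(a);u=np.cross(a,[0,0,1.]);u/=np.linalg.norm(u);v=np.cross(a,u);th=np.linspace(0,2*np.pi,n)
    return c+r*(np.cos(th)[:,None]*u+np.sin(th)[:,None]*v)
c=np.array([.5685,.259,.091]);a=np.radians(180+5.4);ax=np.array([np.cos(a)*np.cos(.698),np.sin(a)*np.cos(.698),np.sin(.698)])
A=cv2.resize(im[190:350,395:545],None,fx=S,fy=S,interpolation=cv2.INTER_CUBIC)[:600]
off=(395,190)
draw(A,circ(c,ax,.014),off,(0,255,0));draw(A,circ(c,ax,.023),off,(0,255,0))
px=np.array([np.cos(a),np.sin(a),0]);py=np.array([-px[1],px[0],0]);o=np.array([c[0],c[1],0])
draw(A,np.array([o+px*x+py*y+[0,0,.07] for x,y in[(-.17,.035),(.072,.035),(.072,-.035),(-.17,-.035)]]),off,(0,255,0))
B=cv2.resize(im[255:400,205:255],None,fx=S,fy=S,interpolation=cv2.INTER_CUBIC);off=(205,255)
g=np.array([.534,.002,.017]);ga=np.radians(153.3);gx=np.array([np.cos(ga),np.sin(ga),0]);gy=np.array([-gx[1],gx[0],0])
for s,r in[(.095,.0085),(.05,.017),(-.05,.017),(-.07,.0155)]:draw(B,circ(g+gx*s,gx,r),off,(0,255,0))
C=np.zeros((600,800,3),np.uint8);C[:A.shape[0],:600]=A;C[:B.shape[0],600:]=B[:600]
cv2.imwrite('pics/m2.png',C)
E
```

```text
(no output)
```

View pics/m2.png

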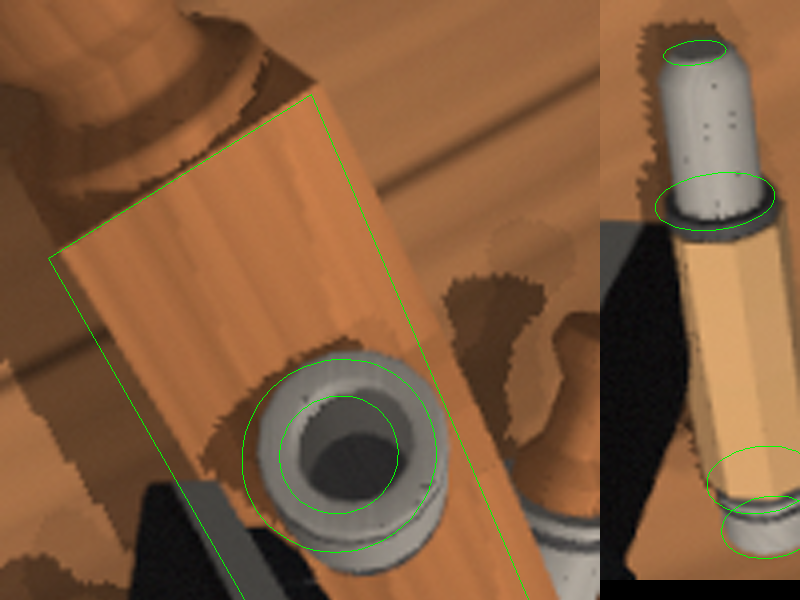

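```bash
python3 - <<'E'
from h import *
from scipy.optimize import least_squares as LS
np.set_printoptions(precision=4,suppress=True)
im,m,t,mt=pickle.load(open('w1.pkl','rb'))
def P(p,l):
    x,y,w=p;c,s=np.cos(w),np.sin(w);l=np.atleast_2d(l);return np.c_[x+c*l[:,0]-s*l[:,1],y+s*l[:,0]+c*l[:,1],l[:,2]]
wl=[(0,0,.091),(.072,.035,.07),(.072,-.035,.07)]
f0=fproj(m,P((.5685,.259,np.radians(185.4)),wl));print(f0)
wp=np.array([(483.2,301.7),(474,210.5),(410,252.5)])
if np.linalg.norm(f0[1]-wp[1])>20: wp=wp[[0,2,1]]
tl=[(0,0,.091),(.072,.035,.07),(.072,-.035,.07),(-.17,.035,.07),(-.17,-.035,.07)]
tp=np.array([(219.5,226.8),(238,255),(209.5,256),(230.5,169),(205,171)])
f1=proj(mt,P((.5685,.259,np.radians(185.4)),tl))
if np.linalg.norm(f1[1]-tp[1])>15: tp=tp[[0,2,1,4,3]]
fw=lambda p:(fproj(m,P(p,wl))-wp).ravel();ft=lambda p:(proj(mt,P(p,tl))-tp).ravel()*2.2
for f in(fw,ft,lambda p:np.r_[fw(p),ft(p)]):
    r=LS(f,[.5685,.259,3.236],x_scale=[.01,.01,.1]);print(r.x,np.degrees(r.x[2]),r.fun)
# gauge wrist points
gl=[(.095,0,.017),(-.07,0,.017)]
gp=np.array([(205+105/4,255+50/4),(205+163/4,255+535/4)])
r=LS(lambda p:(fproj(m,P(p,gl))-gp).ravel(),[.534,.002,2.675],x_scale=[.01,.01,.1]);print('gauge',r.x,r.fun)
E
```

```text
[[479.2197 303.0857]
 [406.7333 254.0384]
 [472.4546 213.0085]]
[0.5681 0.263  3.2532] 186.39518265695267 [-0.3605 -0.9037 -0.3292  0.4505  0.6515  0.3447]
[0.5669 0.2581 3.2309] 185.11733877136268 [ 1.6684  1.3107 -2.7236 -0.8756  1.1259  2.9122  0.2172 -2.3752 -0.2987
 -1.2113]
[0.5675 0.26   3.2248] 184.7654165944285 [-3.3608  0.0733 -2.1732 -0.6875 -0.0962  0.9478  0.1065  0.8668 -4.6432
 -1.1108 -0.8124  2.3234 -0.4273 -2.7065 -0.9581 -1.8699]
gauge [0.5354 0.0019 2.6471] [-0.0241  1.2778  0.1171 -1.9234]
```

Call:
arm_command(
  increments=[
    {"linear": [0.0197, -0.0397, 0], "spin": 0, "gripper": 1},
    {"linear": [0.0197, -0.0397, 0], "spin": 0, "gripper": 1},
    {"linear": [0.0197, -0.0397, 0], "spin": 0, "gripper": 1},
    {"linear": [0.0197, -0.0397, 0], "spin": 0, "gripper": 1},
    {"linear": [0, 0, -0.045], "spin": 0, "gripper": 1},
    {"linear": [0, 0, -0.045], "spin": 0, "gripper": 1},
    {"linear": [0, 0, -0.045], "spin": 0, "gripper": 1},
    {"linear": [0, 0, -0.045], "spin": 0, "gripper": 1},
    {"linear": [0, 0, -0.03], "spin": 0, "gripper": 1},
    {"linear": [0, 0, -0.014], "spin": 0, "gripper": 1},
  ],
)

```text
clock: 2.2
position: [0.5134, 0.0145, 0.0044]
ee_rot: [-3.139, -0.004, 2.652]
force: [-0.0, 0.1, 0.5]
finger_gap: 1.005
```

Call:
arm_command(
  increments=[
    {"linear": [0, 0, -0.004], "spin": 0, "gripper": 0.2},
    {"linear": [0, 0, 0], "spin": 0, "gripper": 0.2},
    {"linear": [0, 0, 0], "spin": 0, "gripper": 0},
    {"linear": [0, 0, 0], "spin": 0, "gripper": 0},
    {"linear": [0, 0, 0], "spin": 0, "gripper": 0},
  ],
  newtons=20,
)

```text
clock: 2.7
position: [0.5166, 0.0141, 0.0049]
ee_rot: [3.14, 0.002, 2.652]
force: [0.6, 0.1, 7.0]
finger_gap: 0.394
```

Call:
arm_command(
  increments=[
    {"linear": [0, 0, 0.02], "spin": 0, "gripper": 0},
    {"linear": [0, 0, 0.045], "spin": 0, "gripper": 0},
    {"linear": [0, 0, 0.045], "spin": 0, "gripper": 0},
    {"linear": [0, 0, 0.045], "spin": 0, "gripper": 0},
    {"linear": [0.001, 0.0447, 0], "spin": -0.1414, "gripper": 0},
    {"linear": [0.001, 0.0447, 0], "spin": -0.1414, "gripper": 0},
    {"linear": [0.001, 0.0447, 0], "spin": -0.1414, "gripper": 0},
    {"linear": [0.001, 0.0447, 0], "spin": -0.1414, "gripper": 0},
    {"linear": [0.001, 0.0447, 0], "spin": -0.1414, "gripper": 0},
    {"linear": [0, 0.0447, 0], "spin": -0.1414, "gripper": 0},
  ],
)

```text
clock: 3.7
position: [0.5197, 0.2842, 0.1586]
ee_rot: [-3.142, -0.0, 1.798]
force: [1.6, -0.6, -2.8]
finger_gap: 0.393
```

Call:
arm_command(
  increments=[
    {"linear": [0, 0.0447, 0], "spin": -0.1414, "gripper": 0},
    {"linear": [0, 0, -0.02], "spin": 0, "gripper": 0},
    {"linear": [0, 0, -0.02], "spin": 0, "gripper": 0},
    {"linear": [0, 0, -0.02], "spin": 0, "gripper": 0},
    {"linear": [0, 0, 0], "spin": 0, "gripper": 0},
  ],
)

```text
clock: 4.2
position: [0.5176, 0.3262, 0.0958]
ee_rot: [-3.136, 0.002, 1.662]
force: [-1.2, -0.4, -3.1]
finger_gap: 0.391
```

```bash
cat > look.py <<'E'
from h import *
from bench import env
import sys
o=env.get_obs();np.set_printoptions(precision=4,suppress=True);print(o['clock'],o['position'],o['ee_rot'],np.round(o['joint_positions'],2),o['force'],o['finger_gap'])
m=env.camera_model('wrist');im=env.capture('wrist');s=env.capture('scene');t=env.capture('top')
pickle.dump((im,m,s,env.camera_model('scene'),t,env.camera_model('top')),open(sys.argv[1]+'.pkl','wb'))
C=np.zeros((600,800,3),np.uint8)
f=lambda a,x,y,w,h,W,H:cv2.resize(a[y:y+h,x:x+w],(W,H),interpolation=cv2.INTER_CUBIC)
C[:,:400]=f(s,*map(int,sys.argv[2].split(',')),400,600)
C[:300,400:]=f(im,0,0,640,480,400,300);C[300:,400:]=f(t,*map(int,sys.argv[3].split(',')),400,300)
cv2.imwrite('pics/'+sys.argv[1]+'.png',C[:,:,::-1])
E
python3 look.py l1 330,130,120,180 150,150,120,90
```

```text
4.2 [0.5176 0.3262 0.0958] [-3.1358  0.0021  1.6624] [-0.85  0.78  0.4   1.74 -0.44  0.71 -0.12] [-1.1522 -0.4057 -3.1493] 0.3912029203542866
```

View pics/l1.png

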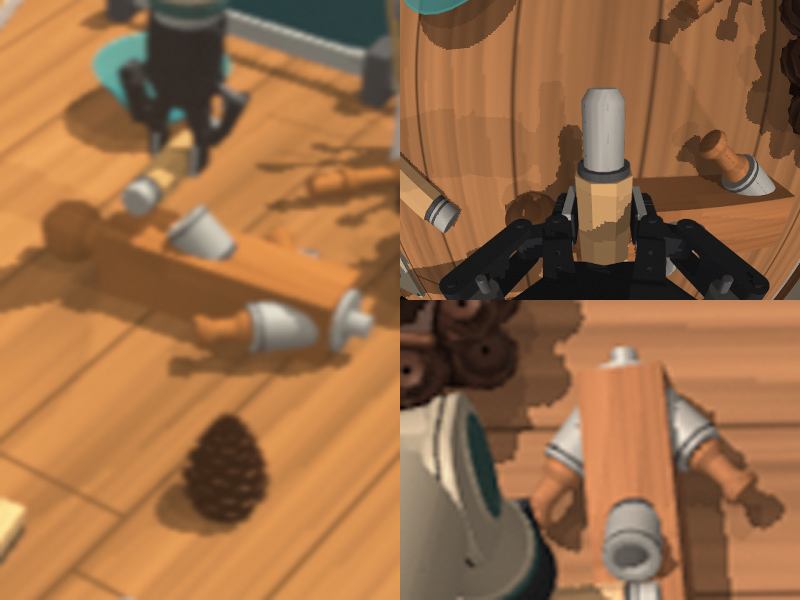

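Call:
arm_command(
  increments=[
    {"linear": [0, 0, -0.01], "spin": 0, "gripper": 0},
    {"linear": [0, 0, -0.01], "spin": 0, "gripper": 0},
    {"linear": [0, 0, -0.005], "spin": 0, "gripper": 0},
    {"linear": [0, 0, -0.005], "spin": 0, "gripper": 0},
    {"linear": [0, 0, -0.004], "spin": 0, "gripper": 0},
    {"linear": [0, 0, -0.004], "spin": 0, "gripper": 0},
  ],
)

```text
clock: 4.95
position: [0.5202, 0.3303, 0.0612]
ee_rot: [3.141, -0.005, 1.663]
force: [-2.6, 4.8, 6.1]
finger_gap: 0.393
```

Call:
arm_command(
  increments=[
    {"linear": [0, 0, -0.004], "spin": 0, "gripper": 0},
    {"linear": [0, 0, -0.004], "spin": 0, "gripper": 0},
    {"linear": [0, 0, -0.003], "spin": 0, "gripper": 0},
    {"linear": [0, 0, -0.003], "spin": 0, "gripper": 0},
  ],
)

```text
clock: 5.35
position: [0.5203, 0.3299, 0.0473]
ee_rot: [3.141, -0.004, 1.664]
force: [-2.0, 4.1, 6.8]
finger_gap: 0.394
```

```bash
cat > ang.py <<'E'
# project tilt models of the held gauge into wrist + scene view for comparison
from h import *
E
python3 look.py l2 330,130,120,180 150,150,120,90
```

```text
5.35 [0.5203 0.3299 0.0473] [ 3.1408 -0.004   1.6635] [-0.82  0.85  0.36  1.76 -0.48  0.62 -0.09] [-1.9763  4.0823  6.8021] 0.3944755939056934
```

View pics/l2.png

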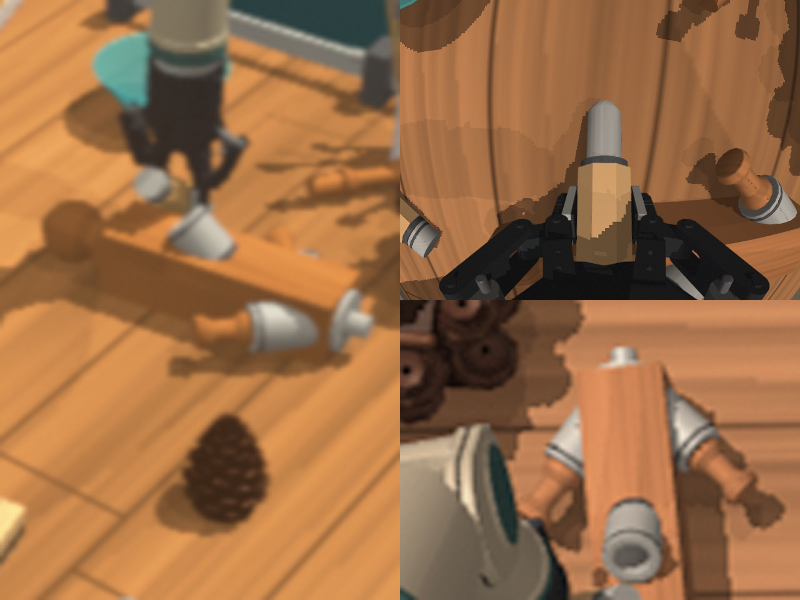

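```bash
cat > ang.py <<'E'
from h import *
import sys
def model(m,pos,yaw,th,sg,zg=.0187):
    # th>0: go end down. returns wrist rows (px v) of upper tip edge and upper collar edge
    a=np.array([np.cos(yaw)*np.cos(th),np.sin(yaw)*np.cos(th),-np.sin(th)]);n=np.array([np.cos(yaw)*np.sin(th),np.sin(yaw)*np.sin(th),np.cos(th)])
    g=np.array(pos)+[0,0,zg]
    return fproj(m,[g+a*(.095-sg)+n*.0085,g+a*(.05-sg)+n*.016,g+a*(.095-sg-.007)+n*.0125])
if __name__=='__main__':
    im,m,*_=pickle.load(open('l2.pkl','rb'))
    for th in range(20,52,4):print(th,model(m,(.5203,.3299,.0473),1.6635,np.radians(th),.022).round(0).tolist())
E
python3 ang.py
python3 - <<'E'
from h import *
im,m,*_=pickle.load(open('l2.pkl','rb'));g=cv2.cvtColor(im,cv2.COLOR_RGB2HSV)
print(m['eye'],m['orientation'])
for v in range(140,280,5):print(v,im[v,325],g[v,325])
E
```

```text
20 [[326.0, 147.0], [326.0, 268.0], [326.0, 162.0]]
24 [[326.0, 149.0], [326.0, 265.0], [326.0, 163.0]]
28 [[326.0, 153.0], [326.0, 262.0], [326.0, 165.0]]
32 [[326.0, 156.0], [326.0, 260.0], [326.0, 168.0]]
36 [[326.0, 161.0], [326.0, 258.0], [326.0, 171.0]]
40 [[326.0, 166.0], [326.0, 256.0], [326.0, 174.0]]
44 [[326.0, 171.0], [326.0, 256.0], [326.0, 178.0]]
48 [[326.0, 177.0], [326.0, 255.0], [326.0, 183.0]]
[0.51269637 0.41154941 0.19010107] [ 2.81578118e+00 -3.13619178e-04  9.31897371e-02]
140 [146 100  62] [ 14 147 146]
145 [147  99  63] [ 13 146 147]
150 [147  99  62] [ 13 147 147]
155 [147 100  63] [ 13 146 147]
160 [139 105  79] [ 13 110 139]
165 [147 142 133] [ 19  24 147]
170 [152 145 137] [ 16  25 152]
175 [152 145 137] [ 16  25 152]
180 [153 146 138] [ 16  25 153]
185 [154 146 139] [ 14  25 154]
190 [155 147 138] [ 16  28 155]
195 [154 146 138] [ 15  26 154]
200 [156 148 140] [ 15  26 156]
205 [156 149 139] [ 18  28 156]
210 [157 150 140] [ 18  28 157]
215 [156 150 140] [ 19  26 156]
220 [156 150 142] [ 17  23 156]
225 [159 151 141] [ 17  29 159]
230 [160 153 142] [ 18  29 160]
235 [159 152 143] [ 17  26 159]
240 [159 152 143] [ 17  26 159]
245 [158 152 142] [ 19  26 158]
250 [73 71 71] [ 0  7 73]
255 [74 73 72] [15  7 74]
260 [105  92  79] [ 15  63 105]
265 [208 159 105] [ 16 126 208]
270 [206 157 104] [ 16 126 206]
275 [207 157 104] [ 15 127 207]
```

Call:
arm_command(
  increments=[
    {"linear": [0, 0.002, 0.03], "spin": 0, "gripper": 0},
    {"linear": [0, 0, 0.045], "spin": 0, "gripper": 0},
    {"linear": [0, 0, 0.045], "spin": 0, "gripper": 0},
    {"linear": [-0.0035, -0.007, 0], "spin": -0.1423, "gripper": 0},
    {"linear": [-0.0035, -0.007, 0], "spin": -0.1423, "gripper": 0},
    {"linear": [-0.0035, -0.007, 0], "spin": -0.1423, "gripper": 0},
    {"linear": [-0.0035, -0.007, 0], "spin": -0.1423, "gripper": 0},
    {"linear": [-0.0035, -0.007, 0], "spin": -0.1423, "gripper": 0},
    {"linear": [-0.0035, -0.007, 0], "spin": -0.1423, "gripper": 0},
    {"linear": [-0.0035, -0.007, 0], "spin": -0.1423, "gripper": 0},
  ],
  newtons=60,
)

```text
clock: 6.5
position: [0.4955, 0.2795, 0.1659]
ee_rot: [-3.142, 0.001, 0.66]
force: [-0.2, -0.5, -3.3]
finger_gap: 0.387
```

Call:
arm_command(
  increments=[
    {"linear": [-0.0035, -0.007, 0], "spin": -0.1423, "gripper": 0},
    {"linear": [-0.0035, -0.007, 0], "spin": -0.1423, "gripper": 0},
    {"linear": [-0.0035, -0.007, 0], "spin": -0.1423, "gripper": 0},
    {"linear": [0, 0, 0], "spin": -0.1423, "gripper": 0},
    {"linear": [0, 0, -0.02], "spin": 0, "gripper": 0},
    {"linear": [0, 0, 0], "spin": 0, "gripper": 0},
  ],
)

```text
clock: 7.1
position: [0.4835, 0.2588, 0.1443]
ee_rot: [3.14, 0.004, 0.097]
force: [-1.0, -0.3, -3.9]
finger_gap: 0.384
```

```bash
python3 look.py l3 330,130,120,180 150,150,120,90; python3 - <<'E'
import cv2,numpy as np
a=cv2.imread('pics/l3.png')
import pickle;im,m,*_=pickle.load(open('l3.pkl','rb'))
a[:300,400:]=cv2.resize(im[130:370,160:480,::-1],(400,300),interpolation=cv2.INTER_CUBIC);cv2.imwrite('pics/l3.png',a)
E
```

```text
7.1 [0.4835 0.2588 0.1443] [3.1401 0.0043 0.0972] [-1.06  0.77  0.87  1.9  -0.78  0.86 -1.26] [-1.0266 -0.3162 -3.9349] 0.38410826457172126
```

View pics/l3.png

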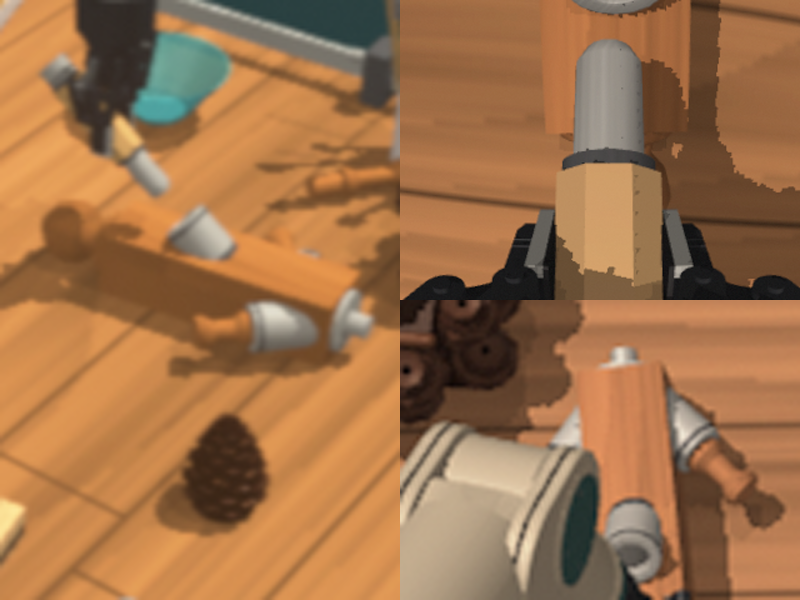

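```bash
python3 - <<'E'
from h import *
np.set_printoptions(precision=4,suppress=True)
im,m,*_=pickle.load(open('l3.pkl','rb'))
h=cv2.cvtColor(im,cv2.COLOR_RGB2HSV)
for v in range(70,142,6):
    x=np.where((h[v,240:420,1]<60))[0]+240
    print(v,x.min() if len(x) else None,x.max() if len(x) else None,len(x))
T=np.array([.4835,.2588,.1443]);y=.0972;ex=np.array([np.cos(y),np.sin(y)]);ey=np.array([-ex[1],ex[0]])
for q,z in[((274.4,236.4),.07),((393.6,236.4),.07),((327.2,164),.105),((327.2,252),.14)]:
    p=fbp(m,q,z)[:2]-T[:2];print(q,'fwd',p@ex,'left',p@ey)
C=cv2.resize(im[40:250,230:430,::-1],None,fx=3,fy=2.85,interpolation=cv2.INTER_CUBIC);cv2.imwrite('pics/m4.png',C)
E
```

```text
70 292 370 79
76 291 371 81
82 291 371 81
88 291 372 82
94 290 373 84
100 290 374 85
106 289 374 86
112 289 375 87
118 290 374 85
124 293 370 78
130 299 365 67
136 309 354 46
(274.4, 236.4) fwd 0.011597451469564398 left 0.03110115908185251
(393.6, 236.4) fwd 0.011601872497460695 left -0.04277547652533049
(327.2, 164) fwd 0.06067459146173765 left -0.0013573961966492686
(327.2, 252) fwd 0.028133336668780685 left -0.0012662002083524365
```

View pics/m4.png

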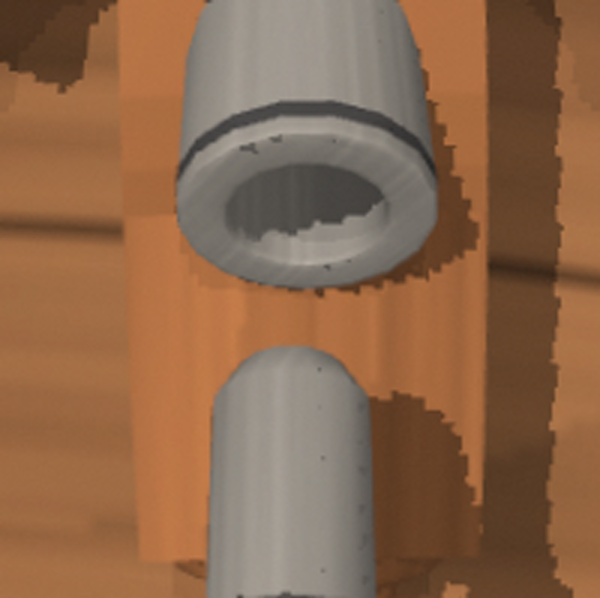

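```bash
python3 - <<'E'
from h import *
from scipy.optimize import least_squares as LS
np.set_printoptions(precision=4,suppress=True)
im,m,*_=pickle.load(open('l3.pkl','rb'))
T=np.array([.4835,.2588,.1443]);y=.0972;ex=np.array([np.cos(y),np.sin(y)]);ey=np.array([-ex[1],ex[0]])
def rel(P):p=P[:2]-T[:2];return p@ex,p@ey
print('mouth',rel(fbp(m,(332.2,115.4),.091)),fbp(m,(332.2,115.4),.091))
for q in[(276.7,236.5),(389.3,235),(270.7,60),(392.3,60)]:print('edge',rel(fbp(m,q,.07)))
def circ(c,a,r,n=4):
    u=np.cross(a,[0,0,1.]);u/=np.linalg.norm(u);v=np.cross(a,u);th=np.arange(n)*np.pi/2
    return c+r*(np.cos(th)[:,None]*u+np.sin(th)[:,None]*v)
ys=3.238;ax=np.array([np.cos(ys)*np.cos(.698),np.sin(ys)*np.cos(.698),np.sin(.698)])
print(fproj(m,circ(fbp(m,(332.2,115.4),.091),ax,.014)),fproj(m,circ(fbp(m,(332.2,115.4),.091),ax,.023)))
# gauge tilt/pose fit: tip top (u~327,v=40+347/2.85), tip-taper start sides etc.
print('tip v',40+347/2.85)
for zg in(.0121,.0187):
  for th in(36,40,44):
    from ang import model
    print(zg,th,model(m,T,y,np.radians(th),.022,zg).round(1).tolist())
g=cv2.cvtColor(im,cv2.COLOR_RGB2HSV)
print([(v,int(g[v,327,2]),int(g[v,327,1])) for v in range(236,276,3)])
E
```

```text
mouth (np.float64(0.08455689004732486), np.float64(-0.0039687985030985905)) [0.568  0.2631 0.091 ]
edge (np.float64(0.01153071437185518), np.float64(0.029665296419143127))
edge (np.float64(0.012513417572827713), np.float64(-0.04000031969744863))
edge (np.float64(0.11784671019473637), np.float64(0.030760313353751904))
edge (np.float64(0.11820588578953965), np.float64(-0.038682781765045346))
[[305.0851 115.4916]
 [331.8193 131.6459]
 [359.2487 115.7406]
 [332.6206  97.2732]] [[287.7497 115.7775]
 [331.5937 141.2021]
 [376.473  116.1829]
 [332.9139  84.5142]]
tip v 161.75438596491227
0.0121 36 [[324.3, 160.9], [324.0, 254.5], [324.2, 170.6]]
0.0121 40 [[324.3, 165.5], [324.1, 253.2], [324.3, 174.0]]
0.0121 44 [[324.4, 170.6], [324.1, 252.3], [324.3, 177.9]]
0.0187 36 [[324.2, 162.8], [324.0, 261.0], [324.2, 172.9]]
0.0187 40 [[324.3, 167.5], [324.0, 259.5], [324.2, 176.4]]
0.0187 44 [[324.3, 172.7], [324.0, 258.5], [324.2, 180.4]]
[(236, 154, 25), (239, 156, 26), (242, 156, 28), (245, 154, 28), (248, 134, 27), (251, 78, 16), (254, 76, 10), (257, 76, 10), (260, 124, 103), (263, 207, 127), (266, 207, 128), (269, 207, 127), (272, 206, 126), (275, 208, 125)]
```

Call:
arm_command(
  increments=[
    {"linear": [0.0084, -0.0027, -0.0043], "spin": 0.011, "gripper": 0},
    {"linear": [0.0064, 0.0007, -0.0054], "spin": 0, "gripper": 0},
    {"linear": [0.0064, 0.0007, -0.0054], "spin": 0, "gripper": 0},
    {"linear": [0.0064, 0.0007, -0.0054], "spin": 0, "gripper": 0},
    {"linear": [0.0038, 0.0004, -0.0032], "spin": 0, "gripper": 0},
    {"linear": [0.0038, 0.0004, -0.0032], "spin": 0, "gripper": 0},
    {"linear": [0, 0, 0], "spin": 0, "gripper": 0},
  ],
  newtons=25,
)

```text
clock: 7.95
position: [0.5198, 0.259, 0.1181]
ee_rot: [3.141, 0.002, 0.108]
force: [-1.1, -0.4, -8.7]
finger_gap: 0.388
```

```bash
python3 look.py l4 330,130,120,180 150,150,120,90; python3 - <<'E'
import cv2,numpy as np
a=cv2.imread('pics/l4.png')
import pickle;im,m,*_=pickle.load(open('l4.pkl','rb'))
a[:300,400:]=cv2.resize(im[90:330,160:480,::-1],(400,300),interpolation=cv2.INTER_CUBIC);cv2.imwrite('pics/l4.png',a[:,:800])
E
```

```text
7.95 [0.5198 0.259  0.1181] [3.1409 0.0025 0.1077] [-0.99  0.84  0.82  1.83 -0.81  0.85 -1.22] [-1.0665 -0.3976 -8.7043] 0.3883498136515319
```

View pics/l4.png

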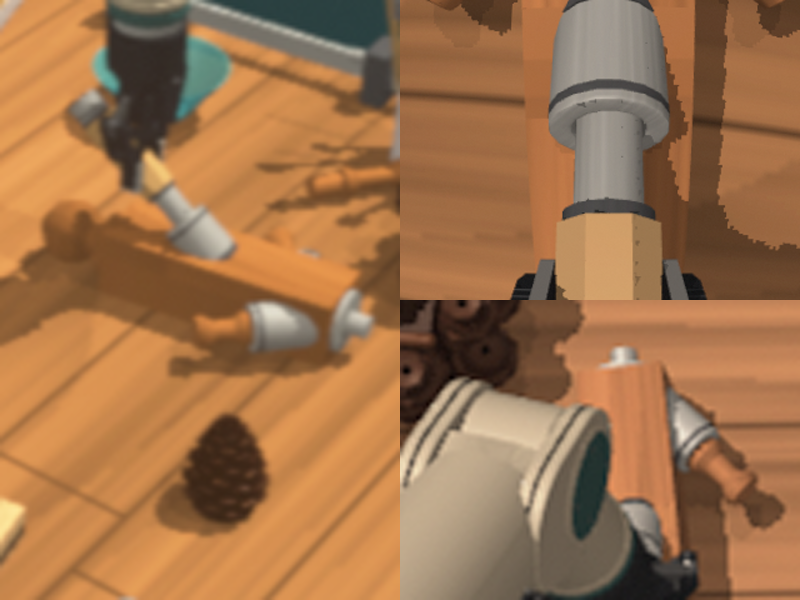

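Call:
arm_command(
  increments=[
    {"linear": [0.0031, 0.0003, -0.0024], "spin": 0, "gripper": 0},
    {"linear": [0.0031, 0.0003, -0.0024], "spin": 0, "gripper": 0},
    {"linear": [0.0031, 0.0003, -0.0024], "spin": 0, "gripper": 0},
    {"linear": [0, 0, 0], "spin": 0, "gripper": 0},
  ],
  newtons=20,
)

```text
clock: 8.5
position: [0.5279, 0.2602, 0.1114]
ee_rot: [-3.141, 0.004, 0.108]
force: [-4.1, 0.3, -8.8]
finger_gap: 0.386
```

Call:
arm_command(
  increments=[
    {"linear": [0.0031, 0.0003, -0.0024], "spin": 0, "gripper": 0},
    {"linear": [0.0031, 0.0003, -0.0024], "spin": 0, "gripper": 0},
    {"linear": [0.0031, 0.0003, -0.0024], "spin": 0, "gripper": 0},
    {"linear": [0, 0, 0], "spin": 0, "gripper": 0},
  ],
)

```text
clock: 8.9
position: [0.5367, 0.2611, 0.104]
ee_rot: [-3.141, 0.005, 0.108]
force: [-6.0, -1.0, -9.6]
finger_gap: 0.385
```

Call:
arm_command(
  increments=[
    {"linear": [0.0025, 0.0003, -0.002], "spin": 0, "gripper": 0},
    {"linear": [0.0025, 0.0003, -0.002], "spin": 0, "gripper": 0},
    {"linear": [0.0015, 0.0002, -0.0012], "spin": 0, "gripper": 0},
    {"linear": [0, 0, 0], "spin": 0, "gripper": 0},
  ],
)

```text
clock: 9.3
position: [0.5427, 0.2618, 0.0988]
ee_rot: [-3.141, 0.006, 0.108]
force: [-6.1, -0.4, -8.3]
finger_gap: 0.386
```

Call:
arm_command(
  increments=[
    {"linear": [0.0015, 0.0002, -0.0013], "spin": 0, "gripper": 0},
    {"linear": [0.0015, 0.0002, -0.0013], "spin": 0, "gripper": 0},
    {"linear": [0, 0, 0], "spin": 0, "gripper": 0},
  ],
)

```text
clock: 9.6
position: [0.5449, 0.2621, 0.0969]
ee_rot: [-3.14, 0.008, 0.108]
force: [-10.4, -2.3, -1.7]
finger_gap: 0.386
```

Call:
arm_command(
  increments=[
    {"linear": [0.0015, 0.0002, -0.0013], "spin": 0, "gripper": 0},
    {"linear": [0, 0, 0], "spin": 0, "gripper": 0},
  ],
)

```text
clock: 9.8
position: [0.5448, 0.2621, 0.0967]
ee_rot: [-3.139, 0.011, 0.108]
force: [-16.5, -1.3, 10.8]
finger_gap: 0.38
```

```bash
python3 - <<'E'
from h import *
from bench import env
m=env.camera_model('wrist');im=env.capture('wrist');pickle.dump((im,m),open('l5.pkl','wb'))
h=cv2.cvtColor(im,cv2.COLOR_RGB2HSV)
for u in(315,327,340):print(u,' '.join(f'{v}:{h[v,u,2]}/{h[v,u,1]}' for v in range(190,270,3)))
np.set_printoptions(precision=4,suppress=True)
# predicted rim nearest/top points for mouth (.568,.2631,.091)
M=np.array([.568,.2631,.091]);ys=3.25;z=np.array([np.cos(ys)*.766,np.sin(ys)*.766,.643]);n=np.array([-np.cos(ys)*.643,-np.sin(ys)*.643,.766])
for s,r in[(0,.023),(0,.0125),(0,.016),(.005,.016),(.005,.017)]:print(s,r,fproj(m,M+z*s+n*r))
E
```

```text
315 190:163/27 193:164/25 196:165/26 199:166/28 202:164/28 205:164/28 208:164/26 211:167/26 214:164/25 217:164/25 220:163/23 223:164/25 226:85/15 229:76/10 232:78/10 235:141/24 238:165/23 241:176/26 244:174/25 247:126/24 250:88/17 253:79/13 256:79/13 259:82/16 262:210/126 265:209/126 268:209/126
327 190:164/26 193:163/25 196:164/26 199:164/26 202:163/28 205:163/25 208:163/23 211:163/27 214:163/23 217:162/25 220:163/27 223:163/28 226:83/18 229:75/10 232:75/10 235:151/24 238:162/25 241:180/26 244:158/27 247:126/24 250:77/13 253:77/13 256:77/13 259:79/19 262:209/126 265:210/128 268:209/127
340 190:154/26 193:155/26 196:154/26 199:155/25 202:154/26 205:152/25 208:154/26 211:154/25 214:154/26 217:155/25 220:153/27 223:155/26 226:82/16 229:74/17 232:76/13 235:144/25 238:152/27 241:158/24 244:152/25 247:121/23 250:90/17 253:74/17 256:73/10 259:77/26 262:209/126 265:209/126 268:209/126
0 0.023 [[328.016  243.3418]]
0 0.0125 [[327.9489 252.3684]]
0 0.016 [[327.9703 249.497 ]]
0.005 0.016 [[327.9656 261.7785]]
0.005 0.017 [[327.972  261.0067]]
```

Call:
arm_command(
  increments=[
    {"linear": [0, 0, 0], "spin": 0, "gripper": 0},
    {"linear": [0, 0, 0], "spin": 0, "gripper": 0},
    {"linear": [-0.004, -0.0004, 0.0032], "spin": 0, "gripper": 0},
    {"linear": [-0.009, -0.0009, 0.0075], "spin": 0, "gripper": 0},
    {"linear": [-0.011, -0.0012, 0.0093], "spin": 0, "gripper": 0},
    {"linear": [-0.011, -0.0012, 0.0093], "spin": 0, "gripper": 0},
    {"linear": [-0.011, -0.0012, 0.0093], "spin": 0, "gripper": 0},
    {"linear": [-0.011, -0.0012, 0.015], "spin": 0, "gripper": 0},
    {"linear": [0, 0, 0.03], "spin": 0, "gripper": 0},
    {"linear": [0.0027, -0.0124, 0], "spin": 0.142, "gripper": 0},
  ],
  newtons=30,
)

```text
clock: 10.85
position: [0.4989, 0.2461, 0.1846]
ee_rot: [-3.14, -0.01, 0.255]
force: [1.0, -0.4, -3.3]
finger_gap: 0.385
```

Call:
arm_command(
  increments=[
    {"linear": [0.003, -0.0124, 0], "spin": 0.142, "gripper": 0},
    {"linear": [0.003, -0.0124, 0], "spin": 0.142, "gripper": 0},
    {"linear": [0.003, -0.0124, 0], "spin": 0.142, "gripper": 0},
    {"linear": [0.003, -0.0124, 0], "spin": 0.142, "gripper": 0},
    {"linear": [0.003, -0.0124, 0], "spin": 0.142, "gripper": 0},
    {"linear": [0.003, -0.0124, 0], "spin": 0.142, "gripper": 0},
    {"linear": [0.003, -0.0124, 0], "spin": 0.142, "gripper": 0},
    {"linear": [0.003, -0.0124, 0], "spin": 0.142, "gripper": 0},
    {"linear": [0.003, -0.0124, 0], "spin": 0.142, "gripper": 0},
    {"linear": [0.003, -0.0124, -0.01], "spin": 0.142, "gripper": 0},
  ],
)

```text
clock: 11.85
position: [0.5287, 0.1187, 0.1728]
ee_rot: [3.133, 0.0, 1.674]
force: [0.0, 0.4, -2.8]
finger_gap: 0.385
```

Call:
arm_command(
  increments=[
    {"linear": [0, 0, -0.04], "spin": 0, "gripper": 0},
    {"linear": [0, 0, -0.04], "spin": 0, "gripper": 0},
    {"linear": [0, 0, -0.04], "spin": 0, "gripper": 0},
    {"linear": [0, 0, -0.006], "spin": 0, "gripper": 0},
    {"linear": [0, 0, -0.006], "spin": 0, "gripper": 0},
    {"linear": [0, 0, -0.006], "spin": 0, "gripper": 0},
    {"linear": [0, 0, -0.006], "spin": 0, "gripper": 0},
    {"linear": [0, 0, -0.006], "spin": 0, "gripper": 0},
  ],
  newtons=20,
)

```text
clock: 12.65
position: [0.5302, 0.1146, 0.0244]
ee_rot: [3.132, 0.005, 1.665]
force: [-1.0, -11.3, 15.8]
finger_gap: 0.388
```

Call:
arm_command(
  increments=[
    {"linear": [0, 0, -0.006], "spin": 0, "gripper": 0},
    {"linear": [0, 0, -0.006], "spin": 0, "gripper": 0},
    {"linear": [0, 0, -0.004], "spin": 0, "gripper": 0},
    {"linear": [0, 0, -0.002], "spin": 0, "gripper": 0},
    {"linear": [0, 0, 0], "spin": 0, "gripper": 0},
  ],
)

```text
clock: 13.15
position: [0.5312, 0.1171, 0.0057]
ee_rot: [3.131, 0.003, 1.666]
force: [1.9, -6.0, 5.9]
finger_gap: 0.386
```

Call:
arm_command(
  increments=[
    {"linear": [0, 0, 0], "spin": 0, "gripper": 0.7},
    {"linear": [0, 0, 0], "spin": 0, "gripper": 0.7},
    {"linear": [0, 0, 0.002], "spin": 0, "gripper": 0.7},
    {"linear": [0.0021, -0.022, 0], "spin": 0, "gripper": 0.7},
    {"linear": [0.0021, -0.022, 0], "spin": 0, "gripper": 0.7},
    {"linear": [0, 0, 0], "spin": 0, "gripper": 0.7},
  ],
)

```text
clock: 13.75
position: [0.531, 0.0721, 0.0042]
ee_rot: [3.14, 0.003, 1.665]
force: [0.9, -0.2, 0.3]
finger_gap: 0.699
```

```bash
python3 look.py l6 270,150,120,180 260,150,120,90; python3 - <<'E'
from h import *
from bench import env
im,m,*_=pickle.load(open('l6.pkl','rb'));h=cv2.cvtColor(im,cv2.COLOR_RGB2HSV);np.set_printoptions(precision=4,suppress=True)
o=env.get_obs();T=o['position'];y=o['ee_rot'][2];ex=np.array([np.cos(y),np.sin(y)]);ey=np.array([-ex[1],ex[0]])
for v in range(60,330,6):
    sat=h[v,230:420,1];x=np.where(sat<60)[0]+230
    print(v,(x.min(),x.max(),len(x)) if len(x) else None,h[v,327])
E
```

```text
13.75 [0.531  0.0721 0.0042] [3.1403 0.0026 1.6652] [-0.34  0.84  0.23  1.99 -0.49  0.36  0.38] [ 0.9491 -0.2427  0.2785] 0.6990816652604096
60 (np.int64(300), np.int64(370), 71) [ 20  25 153]
66 (np.int64(300), np.int64(371), 72) [ 17  27 153]
72 (np.int64(301), np.int64(371), 71) [ 20  25 152]
78 (np.int64(300), np.int64(371), 72) [ 17  26 154]
84 (np.int64(300), np.int64(371), 72) [ 18  25 153]
90 (np.int64(300), np.int64(371), 72) [ 15  23 154]
96 (np.int64(301), np.int64(371), 71) [ 15  23 155]
102 (np.int64(301), np.int64(371), 71) [ 17  23 154]
108 (np.int64(301), np.int64(371), 71) [ 18  25 155]
114 (np.int64(301), np.int64(371), 71) [ 18  25 155]
120 (np.int64(301), np.int64(371), 71) [ 17  26 156]
126 (np.int64(301), np.int64(371), 71) [ 15  26 157]
132 (np.int64(302), np.int64(371), 70) [ 19  26 156]
138 (np.int64(302), np.int64(371), 70) [ 21  26 156]
144 (np.int64(302), np.int64(371), 70) [ 17  26 158]
150 (np.int64(292), np.int64(382), 91) [ 17  26 158]
156 (np.int64(292), np.int64(381), 90) [10 10 74]
162 (np.int64(292), np.int64(381), 90) [10 10 73]
168 (np.int64(308), np.int64(363), 56) [ 8 14 75]
174 None [ 16 126 211]
180 None [ 15 126 212]
186 None [ 16 126 211]
192 None [ 15 125 212]
198 None [ 15 126 212]
204 None [ 15 125 212]
210 None [ 15 127 209]
216 None [ 15 125 210]
222 None [ 15 126 211]
228 None [ 16 126 211]
234 None [ 15 125 210]
240 None [ 16 129 210]
246 None [ 15 125 210]
252 None [ 15 125 212]
258 None [ 15 126 212]
264 None [ 15 128 212]
270 None [ 15 127 211]
276 None [ 15 126 211]
282 None [ 15 124 211]
288 None [ 15 126 212]
294 None [ 15 126 212]
300 None [ 15 127 211]
306 (np.int64(237), np.int64(416), 38) [ 15 125 210]
312 (np.int64(234), np.int64(418), 44) [ 16 127 191]
318 (np.int64(230), np.int64(419), 48) [ 16 127 193]
324 (np.int64(230), np.int64(419), 51) [ 16 128 192]
```

View pics/l6.png

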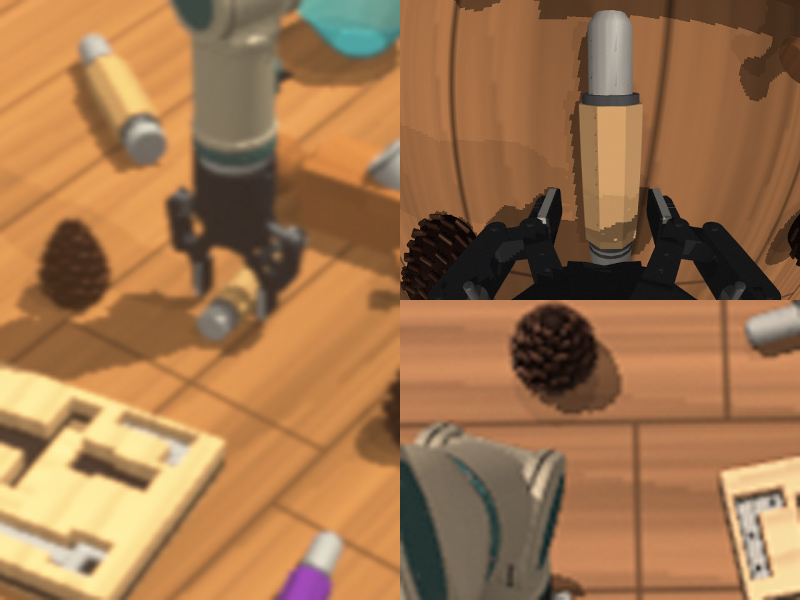

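```bash
python3 - <<'E'
from h import *
from bench import env
im,m,*_=pickle.load(open('l6.pkl','rb'));np.set_printoptions(precision=4,suppress=True)
o=env.get_obs();T=o['position'];y=o['ee_rot'][2];ex=np.array([np.cos(y),np.sin(y)]);ey=np.array([-ex[1],ex[0]])
h=cv2.cvtColor(im,cv2.COLOR_RGB2HSV);print([(v,int(h[v,336,2]),int(h[v,336,1])) for v in list(range(10,30,2))+list(range(146,176,2))])
def rel(P):p=P[:2]-T[:2];return p@ex,p@ey
print('handle/collar line(z.034)',rel(fbp(m,(336,169),.034)),'plug/collar z.0295',rel(fbp(m,(336,153),.0295)),'go tip',rel(fbp(m,(336,17),.0255)))
print('plug lateral',rel(fbp(m,(335.5,60),.017)),rel(fbp(m,(336.5,140),.017)))
E
```

```text
[(10, 95, 150), (12, 96, 151), (14, 96, 151), (16, 143, 43), (18, 159, 27), (20, 163, 28), (22, 161, 25), (24, 163, 25), (26, 166, 25), (28, 167, 24), (146, 165, 25), (148, 165, 26), (150, 150, 27), (152, 95, 21), (154, 71, 7), (156, 75, 10), (158, 75, 7), (160, 75, 10), (162, 75, 3), (164, 74, 3), (166, 76, 10), (168, 75, 10), (170, 181, 121), (172, 211, 124), (174, 212, 128)]
handle/collar line(z.034) (np.float64(0.062148190763135255), np.float64(-0.0036456952674044107)) plug/collar z.0295 (np.float64(0.06661948402835657), np.float64(-0.003761583678602265)) go tip (np.float64(0.11133491732045676), np.float64(-0.004015791946492718))
plug lateral (np.float64(0.09798826846078261), np.float64(-0.003992416431037104)) (np.float64(0.06995387866595756), np.float64(-0.004260113412131613))
```

Call:
arm_command(
  increments=[
    {"linear": [0.0044, -0.0036, 0], "spin": 0, "gripper": 0.7},
    {"linear": [0, 0, 0], "spin": 0, "gripper": 0},
    {"linear": [0, 0, 0], "spin": 0, "gripper": 0},
    {"linear": [0, 0, 0], "spin": 0, "gripper": 0},
    {"linear": [0, 0, 0], "spin": 0, "gripper": 0},
    {"linear": [0, 0, 0.01], "spin": 0, "gripper": 0},
    {"linear": [0, 0, 0.045], "spin": 0.014, "gripper": 0},
    {"linear": [0, 0, 0.045], "spin": 0, "gripper": 0},
    {"linear": [0, 0.04, 0.03], "spin": 0, "gripper": 0},
    {"linear": [0, 0.04, 0], "spin": 0, "gripper": 0},
  ],
  newtons=20,
)

```text
clock: 14.9
position: [0.5373, 0.1519, 0.1383]
ee_rot: [3.134, -0.001, 1.679]
force: [1.2, 1.0, -4.0]
finger_gap: 0.395
```

Call:
arm_command(
  increments=[
    {"linear": [0, 0.04, 0], "spin": 0, "gripper": 0},
    {"linear": [0, 0, -0.02], "spin": 0, "gripper": 0},
    {"linear": [0, 0, -0.02], "spin": 0, "gripper": 0},
    {"linear": [0, 0, 0], "spin": 0, "gripper": 0},
  ],
)

```text
clock: 15.3
position: [0.5315, 0.1919, 0.0914]
ee_rot: [-3.135, 0.001, 1.685]
force: [-0.9, -0.2, -3.0]
finger_gap: 0.391
```

Call:
arm_command(
  increments=[
    {"linear": [0.002, -0.003, -0.01], "spin": 0, "gripper": 0},
    {"linear": [0, 0, -0.006], "spin": 0, "gripper": 0},
    {"linear": [0, 0, -0.005], "spin": 0, "gripper": 0},
    {"linear": [0, 0, -0.004], "spin": 0, "gripper": 0},
    {"linear": [0, 0, -0.004], "spin": 0, "gripper": 0},
    {"linear": [0, 0, -0.004], "spin": 0, "gripper": 0},
    {"linear": [0, 0, -0.004], "spin": 0, "gripper": 0},
    {"linear": [0, 0, -0.004], "spin": 0, "gripper": 0},
    {"linear": [0, 0, -0.003], "spin": 0, "gripper": 0},
    {"linear": [0, 0, 0], "spin": 0, "gripper": 0},
  ],
)

```text
clock: 16.3
position: [0.5373, 0.1862, 0.0503]
ee_rot: [3.141, 0.002, 1.681]
force: [-0.2, -5.8, 4.0]
finger_gap: 0.393
```

```bash
cat > prof.py <<'E'
from h import *
from bench import env
import sys
o=env.get_obs();np.set_printoptions(precision=4,suppress=True);print(o['clock'],o['position'],o['ee_rot'],np.round(o['joint_positions'],2),o['force'],o['finger_gap'])
m=env.camera_model('wrist');im=env.capture('wrist');pickle.dump((im,m,o),open(sys.argv[1]+'.pkl','wb'))
h=cv2.cvtColor(im,cv2.COLOR_RGB2HSV)
print(' '.join(f'{v}:{h[v,327,2]}/{h[v,327,1]}' for v in range(0,330,6)))
E
python3 prof.py p1; python3 - <<'E'
from h import *
im,m,o=pickle.load(open('p1.pkl','rb'));y=o['ee_rot'][2]
for th in(-30,-35,-40,-45):
    t=np.radians(-th);g=o['position']+[0,0,.0125];e=np.array([np.cos(y),np.sin(y),0]);a=e*np.cos(t)+[0,0,np.sin(t)];n=-e*np.sin(t)+np.array([0,0,np.cos(t)])
    sg=-.021
    print(th,fproj(m,[g+a*(.05-sg)+n*.0125,g+a*(.05-sg)+n*.016,g+a*(.045-sg)+n*.017,g+a*(.05-sg)-n*.0125]).round(0).tolist())
E
```

```text
16.3 [0.5373 0.1862 0.0503] [3.1407 0.0025 1.6811] [-0.59  0.8   0.33  1.89 -0.47  0.53  0.17] [-0.1725 -5.755   4.0127] 0.3931581357617089
0:167/145 6:169/148 12:170/147 18:136/26 24:140/27 30:143/23 36:140/27 42:179/27 48:204/26 54:204/26 60:197/25 66:190/27 72:180/27 78:171/24 84:163/23 90:156/26 96:156/26 102:156/26 108:155/26 114:156/26 120:155/26 126:155/26 132:155/26 138:155/25 144:155/28 150:156/28 156:156/29 162:155/28 168:154/28 174:154/28 180:154/30 186:153/27 192:154/28 198:154/26 204:153/28 210:153/25 216:152/25 222:152/25 228:151/25 234:152/27 240:152/29 246:66/12 252:66/8 258:72/7 264:72/11 270:165/121 276:196/126 282:196/125 288:195/126 294:197/127 300:197/126 306:197/126 312:197/127 318:197/126 324:197/124
-30 [[326.0, 236.0], [326.0, 247.0], [326.0, 264.0], [326.0, 170.0]]
-35 [[326.0, 260.0], [326.0, 273.0], [326.0, 287.0], [326.0, 182.0]]
-40 [[326.0, 286.0], [326.0, 301.0], [326.0, 313.0], [326.0, 197.0]]
-45 [[326.0, 314.0], [326.0, 330.0], [326.0, 338.0], [326.0, 215.0]]
```

```bash
python3 - <<'E'
from h import *
from scipy.optimize import least_squares as LS
im,m,o=pickle.load(open('p1.pkl','rb'));y=o['ee_rot'][2];h=cv2.cvtColor(im,cv2.COLOR_RGB2HSV)
print([(v,int(h[v,327,2])) for v in range(10,92,2)],[(v,int(h[v,327,2])) for v in range(238,274,2)])
e=np.array([np.cos(y),np.sin(y),0])
def f(p,L):
    t,sg,zg=p;a=e*np.cos(t)+[0,0,np.sin(t)];n=-e*np.sin(t)+np.array([0,0,np.cos(t)]);g=o['position']+[0,0,zg]
    return fproj(m,[g+a*(s-sg)+n*r for s,r in L])[:,1]
for t in(30,35,40):print(t,f((np.radians(t),-.021,.0125),[(.095,-.0085),(.095,.0085),(.088,.0125),(.05,.0125),(.045,.017)]).round(0))
E
```

```text
[(10, 169), (12, 170), (14, 169), (16, 169), (18, 136), (20, 141), (22, 142), (24, 140), (26, 139), (28, 140), (30, 143), (32, 145), (34, 142), (36, 140), (38, 139), (40, 141), (42, 179), (44, 201), (46, 204), (48, 204), (50, 205), (52, 205), (54, 204), (56, 201), (58, 202), (60, 197), (62, 194), (64, 192), (66, 190), (68, 186), (70, 182), (72, 180), (74, 177), (76, 173), (78, 171), (80, 168), (82, 166), (84, 163), (86, 160), (88, 157), (90, 156)] [(238, 152), (240, 152), (242, 151), (244, 78), (246, 66), (248, 68), (250, 68), (252, 66), (254, 67), (256, 70), (258, 72), (260, 71), (262, 71), (264, 72), (266, 72), (268, 72), (270, 165), (272, 180)]
30 [ 17.  41.  87. 236. 264.]
35 [ 28.  69. 122. 260. 287.]
40 [ 49. 113. 171. 286. 313.]
```

Call:
arm_command(
  increments=[
    {"linear": [0, 0, -0.003], "spin": 0, "gripper": 0},
    {"linear": [0, 0, -0.003], "spin": 0, "gripper": 0},
    {"linear": [0, 0, -0.002], "spin": 0, "gripper": 0},
    {"linear": [0, 0, 0], "spin": 0, "gripper": 0},
  ],
)

```text
clock: 16.75
position: [0.5373, 0.1872, 0.0426]
ee_rot: [3.141, 0.001, 1.682]
force: [-1.3, -4.2, 5.4]
finger_gap: 0.397
```

```bash
python3 prof.py p2;  python3 - <<'E'
from h import *
im,m,o=pickle.load(open('p2.pkl','rb'));y=o['ee_rot'][2]
e=np.array([np.cos(y),np.sin(y),0])
def f(p,L):
    t,sg,zg=p;a=e*np.cos(t)+[0,0,np.sin(t)];n=-e*np.sin(t)+np.array([0,0,np.cos(t)]);g=o['position']+[0,0,zg]
    return fproj(m,[g+a*(s-sg)+n*r for s,r in L])[:,1]
for t in(34,37,40,43):print(t,f((np.radians(t),-.021,.0125),[(.095,-.0085),(.095,.0085),(.088,.0125),(.05,.0125),(.045,.017)]).round(0))
E
```

```text
16.75 [0.5373 0.1872 0.0426] [3.1405 0.0012 1.6817] [-0.59  0.81  0.32  1.89 -0.48  0.51  0.17] [-1.3244 -4.1955  5.4047] 0.3968480694640669
0:168/147 6:168/147 12:168/147 18:169/148 24:170/147 30:170/147 36:169/146 42:188/157 48:192/158 54:149/27 60:152/27 66:152/25 72:150/25 78:149/26 84:152/29 90:156/28 96:155/26 102:152/29 108:151/25 114:152/25 120:162/25 126:178/29 132:177/24 138:171/25 144:168/26 150:164/26 156:159/24 162:155/25 168:150/27 174:147/24 180:141/24 186:141/24 192:141/24 198:141/25 204:140/24 210:141/24 216:141/24 222:141/24 228:141/25 234:141/27 240:143/27 246:140/27 252:141/29 258:140/29 264:140/24 270:140/26 276:139/26 282:137/24 288:138/24 294:138/26 300:71/11 306:70/4 312:72/11 318:66/12 324:192/125
34 [ 25.  62. 113. 254. 282.]
37 [ 35.  84. 139. 270. 297.]
40 [ 49. 112. 171. 286. 312.]
43 [ 66. 148. 208. 302. 328.]
```

Call:
arm_command(
  increments=[
    {"linear": [0, -0.002, 0.03], "spin": 0, "gripper": 0},
    {"linear": [0, 0, 0.045], "spin": 0, "gripper": 0},
    {"linear": [0, 0, 0.045], "spin": 0, "gripper": 0},
    {"linear": [-0.003, 0.0065, 0], "spin": 0.1425, "gripper": 0},
    {"linear": [-0.003, 0.0065, 0], "spin": 0.1425, "gripper": 0},
    {"linear": [-0.003, 0.0065, 0], "spin": 0.1425, "gripper": 0},
    {"linear": [-0.003, 0.0065, 0], "spin": 0.1425, "gripper": 0},
    {"linear": [-0.003, 0.0065, 0], "spin": 0.1425, "gripper": 0},
    {"linear": [-0.003, 0.0065, 0], "spin": 0.1425, "gripper": 0},
    {"linear": [-0.003, 0.0065, 0], "spin": 0.1425, "gripper": 0},
  ],
  newtons=40,
)

```text
clock: 17.8
position: [0.5154, 0.2329, 0.1617]
ee_rot: [3.141, 0.0, 2.686]
force: [0.7, -0.7, -3.5]
finger_gap: 0.391
```

Call:
arm_command(
  increments=[
    {"linear": [-0.003, 0.0065, 0], "spin": 0.1425, "gripper": 0},
    {"linear": [-0.003, 0.0065, 0], "spin": 0.1425, "gripper": 0},
    {"linear": [-0.003, 0.0065, 0], "spin": 0.1425, "gripper": 0},
    {"linear": [-0.003, 0.0065, 0], "spin": 0.1425, "gripper": 0},
    {"linear": [0, 0, -0.02], "spin": 0, "gripper": 0},
    {"linear": [0, 0, 0], "spin": 0, "gripper": 0},
  ],
)

```text
clock: 18.4
position: [0.502, 0.2579, 0.1399]
ee_rot: [-3.14, -0.004, -3.032]
force: [-1.8, -0.2, -3.9]
finger_gap: 0.39
```

```bash
python3 prof.py p3;  python3 - <<'E'
from h import *
from scipy.optimize import least_squares as LS
im,m,o=pickle.load(open('p3.pkl','rb'));y=o['ee_rot'][2];h=cv2.cvtColor(im,cv2.COLOR_RGB2HSV)
e=np.array([np.cos(y),np.sin(y),0])
L=[(.095,-.0085),(.095,.0085),(.088,.0125),(.05,.0125),(.045,.017)]
def f(p,L):
    t,sg,zg=p;a=e*np.cos(t)+[0,0,np.sin(t)];n=-e*np.sin(t)+np.array([0,0,np.cos(t)]);g=o['position']+[0,0,zg]
    return fproj(m,[g+a*(s-sg)+n*r for s,r in L])[:,1]
im2,m2,o2=pickle.load(open('p2.pkl','rb'));S=(m,o,e)
m,o=m2,o2;y=o['ee_rot'][2];e=np.array([np.cos(y),np.sin(y),0])
r=LS(lambda p:f(p,L)-[51,118,176,297,321],[.7,-.021,.0125],x_scale=[.1,.01,.01]);print('p2 fit',np.degrees(r.x[0]),r.x,r.fun)
def cols(h,v):
    x=np.where(h[v,250:400,1]<60)[0]+250;return (int(x.min()),int(x.max())) if len(x) else None
print([(v,cols(h,v)) for v in range(60,300,20)])
print([(v,int(h[v,327,2]),int(h[v,327,1])) for v in range(36,200,4)]);print([(v,int(h[v,327,2])) for v in range(280,330,2)])
E
```

```text
18.4 [0.502  0.2579 0.1399] [-3.1403 -0.0039 -3.0325] [-0.52  0.63 -0.    1.84  0.    0.67  1.15] [-1.8149 -0.2206 -3.9419] 0.3897920093978422
0:155/148 6:156/147 12:173/149 18:172/147 24:170/147 30:171/148 36:171/148 42:165/147 48:152/117 54:118/24 60:120/26 66:119/28 72:117/28 78:117/26 84:122/25 90:124/29 96:119/24 102:119/26 108:117/24 114:121/25 120:185/26 126:186/26 132:188/27 138:186/26 144:179/27 150:172/25 156:165/26 162:158/24 168:151/25 174:146/24 180:142/27 186:142/23 192:141/24 198:142/27 204:142/23 210:142/25 216:142/25 222:142/27 228:144/27 234:143/27 240:142/25 246:142/25 252:143/29 258:143/29 264:143/27 270:142/27 276:141/24 282:141/27 288:142/27 294:134/27 300:44/6 306:45/17 312:37/0 318:35/7 324:107/126
p2 fit 38.8746941395694 [ 0.67849141 -0.01825602  0.01764881] [ 0.64963547 -1.39998515  1.31267581 -1.80430809  1.24198204]
[(60, (281, 369)), (80, (263, 388)), (100, (252, 399)), (120, (250, 399)), (140, (250, 399)), (160, (250, 399)), (180, (254, 397)), (200, (259, 393)), (220, (263, 388)), (240, (259, 393)), (260, (259, 393)), (280, (265, 387))]
[(36, 171, 148), 
[... 213 characters left out ...]
(96, 119, 24), (100, 118, 24), (104, 117, 24), (108, 117, 24), (112, 119, 24), (116, 159, 26), (120, 185, 26), (124, 185, 28), (128, 187, 26), (132, 188, 27), (136, 187, 27), (140, 183, 26), (144, 179, 27), (148, 175, 25), (152, 169, 24), (156, 165, 26), (160, 159, 24), (164, 156, 25), (168, 151, 25), (172, 148, 26), (176, 144, 25), (180, 142, 27), (184, 142, 23), (188, 141, 22), (192, 141, 24), (196, 142, 25)]
[(280, 140), (282, 141), (284, 140), (286, 140), (288, 142), (290, 141), (292, 141), (294, 134), (296, 54), (298, 43), (300, 44), (302, 45), (304, 45), (306, 45), (308, 45), (310, 44), (312, 37), (314, 35), (316, 36), (318, 35), (320, 98), (322, 119), (324, 107), (326, 97), (328, 98)]
```

Call:
arm_command(
  increments=[
    {"linear": [0.0083, 0.0003, -0.0101], "spin": 0, "gripper": 0},
    {"linear": [0.008, 0.0002, -0.0101], "spin": 0, "gripper": 0},
    {"linear": [0, 0, 0], "spin": 0, "gripper": 0},
    {"linear": [0, 0, 0], "spin": 0, "gripper": 0},
  ],
)

```text
clock: 18.85
position: [0.52, 0.2589, 0.1209]
ee_rot: [-3.141, -0.001, -3.033]
force: [0.4, -0.6, -3.2]
finger_gap: 0.391
```

```bash
python3 - <<'E'
from h import *
from bench import env
o=env.get_obs();print(o['clock'],o['position'],o['ee_rot'],o['force'])
s=env.capture('scene');ms=env.camera_model('scene');t=env.capture('top');mt=env.camera_model('top')
pickle.dump((s,ms,o,t,mt),open('s7.pkl','wb'))
S=7
def circ(c,a,r,n=40):
    a=a/np.linalg.norm(a);u=np.cross(a,[0,0,1.]);u/=np.linalg.norm(u);v=np.cross(a,u);th=np.linspace(0,2*np.pi,n)
    return c+r*(np.cos(th)[:,None]*u+np.sin(th)[:,None]*v)
x0,y0,w,h=350,165,86,57
A=cv2.resize(s[y0:y0+h,x0:x0+w,::-1],None,fx=S,fy=S,interpolation=cv2.INTER_CUBIC)
def dr(P,c):
    cv2.polylines(A,[((proj(ms,P)-[x0,y0])*S+S/2).astype(np.int32)],False,c,1)
M=np.array([.567,.2637,.091]);ys=.109+np.pi;z=np.array([np.cos(ys)*.766,np.sin(ys)*.766,.643])
dr(circ(M,z,.023),(0,255,0));dr(circ(M-z*.03,z,.023),(0,255,0));dr(circ(M,z,.014),(0,255,0))
y=o['ee_rot'][2];e=np.array([np.cos(y),np.sin(y),0]);tt=np.radians(40)
a=e*np.cos(tt)+[0,0,np.sin(tt)];g=o['position']+[0,0,.0125]
for ss,r in[(-.07,.0155),(-.05,.0155),(-.05,.016)]:dr(circ(g+a*(ss+.021),a,r),(255,0,0))
dr(np.array([g+a*(-.07+.021),g+a*(.021)]),(255,0,0));dr(np.array([M,M-z*.03]),(0,255,0))
B=cv2.resize(s[y0:y0+h,x0:x0+w,::-1],None,fx=3,fy=3,interpolation=cv2.INTER_CUBIC)
C=np.zeros((600,602,3),np.uint8);C[:A.shape[0],:A.shape[1]]=A;C[405:405+171,:258]=B
cv2.imwrite('pics/s7.png',C)
E
```

```text
18.85 [0.51998344 0.25889438 0.12086162] [-3.14111217e+00 -7.98110744e-04 -3.03275232e+00] [ 0.35984904 -0.56809994 -3.17269926]
```

View pics/s7.png

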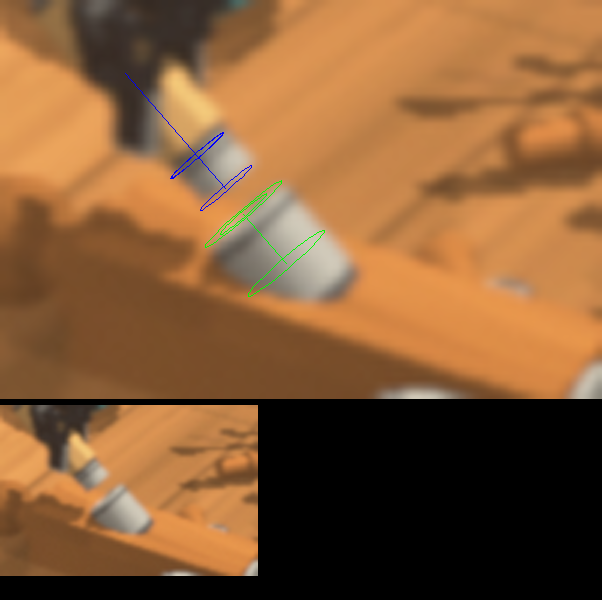

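```bash
python3 - <<'E'
from h import *
s,ms,o,t,mt=pickle.load(open('s7.pkl','rb'))
M=np.array([.567,.2637,.091]);ys=.109+np.pi;z=np.array([np.cos(ys)*.766,np.sin(ys)*.766,.643])
n=np.array([-np.cos(ys)*.643,-np.sin(ys)*.643,.766])
def run(img,mm,name):
    b=cv2.resize(img,None,fx=4,fy=4,interpolation=cv2.INTER_CUBIC);h=cv2.cvtColor(b,cv2.COLOR_RGB2HSV);mask=(h[...,1]<75)&(h[...,2]>90)
    p0=proj(mm,M)[0]*4+1.5;d=proj(mm,M+z*.03)[0]*4+1.5-p0;L=np.linalg.norm(d);d/=L;q=np.array([-d[1],d[0]]);npx=(proj(mm,M+n*.01)[0]-proj(mm,M)[0])*4
    print(name,'px/mm axis',L/30,'n proj onto perp, along per mm',npx@q/10,npx@d/10)
    for k in np.arange(-30,50,2.5):
        js=np.arange(-60,61);pt=p0+d*k*L/30+q*js[:,None];ii=np.round(pt).astype(int);mk=mask[ii[:,1],ii[:,0]]
        if mk.any():
            w=js[mk];print(f'{k:.1f}mm: {w.min()}..{w.max()} n={len(w)} mid={(w.min()+w.max())/2}')
run(s,ms,'scene')
E
```

```text
scene px/mm axis 1.2417665169228067 n proj onto perp, along per mm 0.9442020555219329 -0.07757455429919838
-30.0mm: -19..28 n=48 mid=4.5
-27.5mm: -21..27 n=49 mid=3.0
-25.0mm: -23..28 n=52 mid=2.5
-22.5mm: -24..28 n=53 mid=2.0
-20.0mm: -25..28 n=54 mid=1.5
-17.5mm: -26..28 n=55 mid=1.0
-15.0mm: -27..28 n=56 mid=0.5
-12.5mm: -26..27 n=54 mid=0.5
-10.0mm: -26..28 n=55 mid=1.0
-7.5mm: -25..27 n=53 mid=1.0
-5.0mm: -24..27 n=52 mid=1.5
-2.5mm: -17..25 n=43 mid=4.0
15.0mm: 4..16 n=5 mid=10.0
17.5mm: -6..22 n=29 mid=8.0
20.0mm: -9..23 n=33 mid=7.0
22.5mm: -10..23 n=34 mid=6.5
25.0mm: -10..22 n=33 mid=6.0
27.5mm: -9..22 n=32 mid=6.5
30.0mm: -10..23 n=34 mid=6.5
32.5mm: -10..23 n=34 mid=6.5
35.0mm: -10..22 n=33 mid=6.0
37.5mm: 8..20 n=9 mid=14.0
```

Call:
arm_command(
  increments=[
    {"linear": [-0.0036, -0.0004, -0.0044], "spin": 0, "gripper": 0},
    {"linear": [0.0038, 0.0004, -0.0032], "spin": 0, "gripper": 0},
    {"linear": [0.0038, 0.0004, -0.0032], "spin": 0, "gripper": 0},
    {"linear": [0, 0, 0], "spin": 0, "gripper": 0},
    {"linear": [0, 0, 0], "spin": 0, "gripper": 0},
  ],
  newtons=25,
)

```text
clock: 19.45
position: [0.524, 0.2596, 0.1104]
ee_rot: [-3.142, -0.0, -3.032]
force: [-0.1, 0.2, -3.3]
finger_gap: 0.39
```

```bash
cat > perp.py <<'E'
from h import *
from bench import env
o=env.get_obs();print(o['clock'],o['position'].round(4),o['ee_rot'].round(3),o['force'].round(1))
s=env.capture('scene');ms=env.camera_model('scene');t=env.capture('top');mt=env.camera_model('top')
M=np.array([.567,.2637,.091]);ys=.109+np.pi;z=np.array([np.cos(ys)*.766,np.sin(ys)*.766,.643])
n=np.array([-np.cos(ys)*.643,-np.sin(ys)*.643,.766]);l=np.array([np.sin(ys),-np.cos(ys),0])
for img,mm,name in((s,ms,'scene'),(t,mt,'top')):
    b=cv2.resize(img,None,fx=4,fy=4,interpolation=cv2.INTER_CUBIC);h=cv2.cvtColor(b,cv2.COLOR_RGB2HSV);mask=(h[...,1]<75)&(h[...,2]>90)
    P=lambda X:proj(mm,X)[0]*4+1.5
    p0=P(M);d=P(M+z*.03)-p0;L=np.linalg.norm(d);d/=L;q=np.array([-d[1],d[0]])
    print(name,'px/mm',L/30,'n',(P(M+n*.01)-p0)@q/10,'lat',(P(M+l*.01)-p0)@q/10)
    for k in np.arange(-20,45,2.5):
        js=np.arange(-50,51);ii=np.round(p0+d*k*L/30+q*js[:,None]).astype(int);mk=mask[ii[:,1],ii[:,0]]
        if mk.any():
            w=js[mk];print(f'{k:.1f}:{w.min()}..{w.max()} {len(w)}',end=' | ')
    print()
E
python3 perp.py
```

```text
19.45 [0.524  0.2596 0.1104] [-3.142 -0.    -3.032] [-0.1  0.2 -3.3]
scene px/mm 1.2417665169228067 n 0.9442020555219329 lat 0.827639440385172
-20.0:-25..28 54 | -17.5:-26..28 55 | -15.0:-26..28 55 | -12.5:-26..27 54 | -10.0:-26..28 55 | -7.5:-25..27 53 | -5.0:-25..27 53 | -2.5:-22..25 45 | 7.5:-10..17 27 | 10.0:-13..18 32 | 12.5:-14..18 33 | 15.0:-14..18 33 | 17.5:-14..18 33 | 20.0:-14..18 33 | 22.5:-14..18 33 | 25.0:-14..18 33 | 27.5:-10..16 16 | 40.0:-19..-17 3 | 42.5:-23..-14 10 | 
top px/mm 0.8949574079809614 n 0.41171936430108025 lat 1.507026059867388
-20.0:-38..50 70 | -17.5:-38..50 69 | -15.0:-35..50 64 | -12.5:-8..50 59 | -10.0:-10..50 61 | -7.5:-13..50 64 | -5.0:-14..50 65 | -2.5:-15..50 65 | 0.0:-17..50 68 | 2.5:-19..50 70 | 5.0:-20..50 71 | 7.5:-21..50 72 | 10.0:-23..50 74 | 12.5:-24..50 75 | 15.0:-25..50 76 | 17.5:-27..50 78 | 20.0:-28..50 79 | 22.5:-29..50 80 | 25.0:-29..50 80 | 27.5:-31..49 79 | 30.0:-32..48 79 | 32.5:-33..47 81 | 35.0:-34..47 80 | 37.5:-34..46 80 | 40.0:-35..45 79 | 42.5:-36..50 76 |
```

Call:
arm_command(
  increments=[
    {"linear": [0.0022, 0.0002, -0.0023], "spin": 0, "gripper": 0},
    {"linear": [0.002, 0.0002, -0.0018], "spin": 0, "gripper": 0},
    {"linear": [0.0008, 0.0001, -0.0007], "spin": 0, "gripper": 0},
    {"linear": [0, 0, 0], "spin": 0, "gripper": 0},
  ],
)

```text
clock: 19.95
position: [0.5289, 0.2601, 0.1055]
ee_rot: [-3.141, -0.0, -3.032]
force: [0.9, 0.1, -3.9]
finger_gap: 0.389
```

Call:
arm_command(
  increments=[
    {"linear": [0.0008, 0.0001, -0.0007], "spin": 0, "gripper": 0},
    {"linear": [0.0008, 0.0001, -0.0007], "spin": 0, "gripper": 0},
    {"linear": [0, 0, 0], "spin": 0, "gripper": 0},
  ],
)

```text
clock: 20.25
position: [0.5295, 0.2603, 0.1049]
ee_rot: [-3.141, -0.002, -3.032]
force: [-3.3, -1.3, 4.1]
finger_gap: 0.384
```

Call:
arm_command(
  increments=[
    {"linear": [0.0006, 0.0001, -0.0005], "spin": 0, "gripper": 0},
    {"linear": [0, 0, 0], "spin": 0, "gripper": 0},
    {"linear": [0, 0, 0], "spin": 0, "gripper": 0},
    {"linear": [0, 0, 0], "spin": 0, "gripper": 0},
  ],
)

```text
clock: 20.65
position: [0.5296, 0.2603, 0.1049]
ee_rot: [-3.141, -0.002, -3.032]
force: [-5.9, -1.9, 9.3]
finger_gap: 0.392
```

```bash
python3 perp.py; python3 prof.py p4; python3 - <<'E'
from h import *
im,m,o=pickle.load(open('p4.pkl','rb'));h=cv2.cvtColor(im,cv2.COLOR_RGB2HSV)
from scipy.optimize import least_squares as LS
y=o['ee_rot'][2];e=np.array([np.cos(y),np.sin(y),0])
v=np.arange(0,340);V=h[:,327,2].astype(int);S=h[:,327,1].astype(int)
print([ (i,V[i],S[i]) for i in range(40,60,2)],[(i,V[i]) for i in range(100,140,2)],[(i,V[i]) for i in range(284,330,2)])
E
```

```text
20.65 [0.5296 0.2603 0.1049] [-3.141e+00 -2.000e-03 -3.032e+00] [-5.9 -1.9  9.3]
scene px/mm 1.2417665169228067 n 0.9442020555219329 lat 0.827639440385172
-20.0:-25..28 54 | -17.5:-26..27 54 | -15.0:-27..28 56 | -12.5:-26..27 54 | -10.0:-26..28 55 | -7.5:-26..27 54 | -5.0:-26..27 54 | -2.5:-24..25 49 | 0.0:-17..20 38 | 2.5:-16..19 36 | 5.0:-15..19 35 | 7.5:-15..18 34 | 10.0:-15..18 34 | 12.5:-15..18 34 | 15.0:-14..17 32 | 17.5:-14..16 31 | 20.0:-10..13 15 | 32.5:-21..-15 7 | 35.0:-24..-13 12 | 37.5:-20..-10 11 | 40.0:-16..-9 8 | 42.5:-13..-6 8 | 
top px/mm 0.8949574079809614 n 0.41171936430108025 lat 1.507026059867388
-20.0:-12..50 63 | -17.5:-14..50 65 | -15.0:-15..50 66 | -12.5:-18..50 69 | -10.0:-18..50 69 | -7.5:-18..50 69 | -5.0:-21..50 72 | -2.5:-22..50 73 | 0.0:-22..50 73 | 2.5:-24..50 75 | 5.0:-27..50 77 | 7.5:-28..50 79 | 10.0:-28..50 79 | 12.5:-28..49 76 | 15.0:-29..49 79 | 17.5:-32..49 82 | 20.0:-33..47 81 | 22.5:-33..45 79 | 25.0:-33..50 73 | 27.5:-35..50 72 | 30.0:-36..50 71 | 32.5:-38..50 76 | 35.0:-38..50 75 | 37.5:-38..50 73 | 40.0:-40..50 77 | 42.5:-41..50 77 | 
20.7
[... 1317 characters left out ...]
64(190)), (122, np.int64(190)), (124, np.int64(190)), (126, np.int64(193)), (128, np.int64(193)), (130, np.int64(192)), (132, np.int64(191)), (134, np.int64(190)), (136, np.int64(191)), (138, np.int64(189))] [(284, np.int64(145)), (286, np.int64(146)), (288, np.int64(146)), (290, np.int64(146)), (292, np.int64(116)), (294, np.int64(68)), (296, np.int64(45)), (298, np.int64(43)), (300, np.int64(46)), (302, np.int64(45)), (304, np.int64(45)), (306, np.int64(47)), (308, np.int64(46)), (310, np.int64(46)), (312, np.int64(36)), (314, np.int64(36)), (316, np.int64(38)), (318, np.int64(46)), (320, np.int64(122)), (322, np.int64(123)), (324, np.int64(103)), (326, np.int64(100)), (328, np.int64(99))]
```

Call:
arm_command(
  increments=[
    {"linear": [-0.003, -0.0003, 0.0026], "spin": 0, "gripper": 0},
    {"linear": [-0.008, -0.0009, 0.0067], "spin": 0, "gripper": 0},
    {"linear": [-0.015, -0.0016, 0.02], "spin": 0, "gripper": 0},
    {"linear": [0, 0, 0.04], "spin": 0, "gripper": 0},
    {"linear": [0.002, -0.017, 0], "spin": -0.143, "gripper": 0},
    {"linear": [0.002, -0.017, 0], "spin": -0.143, "gripper": 0},
    {"linear": [0.002, -0.017, 0], "spin": -0.143, "gripper": 0},
    {"linear": [0.002, -0.017, 0], "spin": -0.143, "gripper": 0},
    {"linear": [0.002, -0.017, 0], "spin": -0.143, "gripper": 0},
    {"linear": [0.002, -0.017, 0], "spin": -0.143, "gripper": 0},
  ],
  newtons=30,
)

```text
clock: 21.8
position: [0.5167, 0.1552, 0.1733]
ee_rot: [3.141, -0.0, 2.388]
force: [-0.8, 0.3, -3.2]
finger_gap: 0.387
```

Call:
arm_command(
  increments=[
    {"linear": [0.003, -0.017, 0], "spin": -0.143, "gripper": 0},
    {"linear": [0.003, -0.017, 0], "spin": -0.143, "gripper": 0},
    {"linear": [0.003, -0.017, 0], "spin": -0.143, "gripper": 0},
    {"linear": [0.003, -0.017, 0], "spin": -0.143, "gripper": 0},
    {"linear": [0.003, -0.017, 0], "spin": -0.143, "gripper": 0},
    {"linear": [0, 0, -0.045], "spin": 0, "gripper": 0},
    {"linear": [0, 0, -0.045], "spin": 0, "gripper": 0},
    {"linear": [0, 0, -0.025], "spin": 0, "gripper": 0},
    {"linear": [0, 0, 0], "spin": 0, "gripper": 0},
  ],
)

```text
clock: 22.7
position: [0.529, 0.0707, 0.0552]
ee_rot: [-3.135, -0.0, 1.678]
force: [-1.0, 0.2, -2.7]
finger_gap: 0.393
```

Call:
arm_command(
  increments=[
    {"linear": [0, 0, -0.015], "spin": 0, "gripper": 0},
    {"linear": [0, 0, -0.007], "spin": 0, "gripper": 0},
    {"linear": [0, 0, -0.005], "spin": 0, "gripper": 0},
    {"linear": [0, 0, -0.005], "spin": 0, "gripper": 0},
    {"linear": [0, 0, -0.005], "spin": 0, "gripper": 0},
    {"linear": [0, 0, -0.005], "spin": 0, "gripper": 0},
    {"linear": [0, 0, -0.004], "spin": 0, "gripper": 0},
    {"linear": [0, 0, -0.003], "spin": 0, "gripper": 0},
    {"linear": [0, 0, 0], "spin": 0, "gripper": 0},
  ],
  newtons=20,
)

```text
clock: 23.6
position: [0.5331, 0.077, 0.0114]
ee_rot: [3.139, -0.008, 1.683]
force: [-1.9, 11.6, 14.3]
finger_gap: 0.387
```

Call:
arm_command(
  increments=[
    {"linear": [0, 0, 0], "spin": 0, "gripper": 0.7},
    {"linear": [0, 0, 0], "spin": 0, "gripper": 0.7},
    {"linear": [0, 0, 0], "spin": 0, "gripper": 0.7},
    {"linear": [-0.0018, 0.0185, 0], "spin": 0, "gripper": 0.7},
    {"linear": [0, 0, 0], "spin": 0, "gripper": 0.7},
  ],
)

```text
clock: 24.1
position: [0.5298, 0.0913, 0.0088]
ee_rot: [-3.141, -0.001, 1.681]
force: [-0.5, 0.3, 0.6]
finger_gap: 0.701
```

```bash
python3 prof.py p5; cat > gl.py <<'E'
# level gauge in wrist picture: where it lies relative to the tool
from h import *
import sys
im,m,o=pickle.load(open(sys.argv[1]+'.pkl','rb'));h=cv2.cvtColor(im,cv2.COLOR_RGB2HSV);zb=float(sys.argv[2]) if len(sys.argv)>2 else .017
T=o['position'];y=o['ee_rot'][2];ex=np.array([np.cos(y),np.sin(y)]);ey=np.array([-ex[1],ex[0]])
rel=lambda P:((P[:2]-T[:2])@ex,(P[:2]-T[:2])@ey)
V,S=h[:,332,2].astype(int),h[:,332,1].astype(int)
dark=[v for v in range(90,320) if V[v]<110 and S[v]<60];print('dark',dark)
print('handle/collar (45)',rel(fbp(m,(332,dark[-1]+1),zb+.017)),'collar/plug(50)',rel(fbp(m,(332,dark[0]),zb+.0125)))
for v in(dark[0]-40,dark[0]-10):
    x=[u for u in range(270,400) if S.size and h[v,u,1]<60];print(v,min(x),max(x),rel(fbp(m,((min(x)+max(x))/2,v),zb)))
E
python3 gl.py p5
```

```text
24.1 [0.5298 0.0913 0.0088] [-3.1409 -0.0015  1.6807] [-0.38  0.84  0.25  1.98 -0.51  0.38  0.38] [-0.473   0.3156  0.6318] 0.7007151265798032
0:73/161 6:93/151 12:94/146 18:96/146 24:96/149 30:97/145 36:96/151 42:148/24 48:158/24 54:172/25 60:174/25 66:173/27 72:173/25 78:173/24 84:174/26 90:172/27 96:171/27 102:172/27 108:169/24 114:169/27 120:166/25 126:166/25 132:165/26 138:165/26 144:163/25 150:162/25 156:161/22 162:161/25 168:161/27 174:74/10 180:75/14 186:81/38 192:211/126 198:210/126 204:212/126 210:211/126 216:212/125 222:212/126 228:212/126 234:211/126 240:212/125 246:212/126 252:210/126 258:209/124 264:211/126 270:212/125 276:213/127 282:212/126 288:212/126 294:213/126 300:213/126 306:213/126 312:195/127 318:192/126 324:193/127
dark [170, 171, 172, 173, 174, 175, 176, 177, 178, 179, 180, 181, 182, 183, 184, 185, 186]
handle/collar (45) (np.float64(0.060348488378108134), np.float64(-0.0019188343051043141)) collar/plug(50) (np.float64(0.06523535545034774), np.float64(-0.001961142052956308))
130 301 367 (np.float64(0.07807858834254759), np.float64(-0.0028057034945847045))
160 302 368 (np.float64(0.06716351176902624), np.float64(-0.0032059452381154752))
```

Call:
arm_command(
  increments=[
    {"linear": [0.0008, 0.0155, -0.003], "spin": 0, "gripper": 0.7},
    {"linear": [0, 0, -0.002], "spin": 0, "gripper": 0.7},
    {"linear": [0, 0, 0], "spin": 0, "gripper": 0},
    {"linear": [0, 0, 0], "spin": 0, "gripper": 0},
    {"linear": [0, 0, 0], "spin": 0, "gripper": 0},
    {"linear": [0, 0, 0], "spin": 0, "gripper": 0},
    {"linear": [0, 0, 0.015], "spin": 0, "gripper": 0},
    {"linear": [0, 0, 0.045], "spin": 0, "gripper": 0},
    {"linear": [0, 0, 0.045], "spin": 0, "gripper": 0},
    {"linear": [0.0005, -0.0275, 0.02], "spin": -0.1363, "gripper": 0},
  ],
  newtons=40,
)

```text
clock: 25.15
position: [0.5325, 0.0813, 0.1318]
ee_rot: [3.139, -0.004, 1.545]
force: [1.9, 0.6, -4.3]
finger_gap: 0.392
```

Call:
arm_command(
  increments=[
    {"linear": [0.0005, -0.0275, 0], "spin": -0.1363, "gripper": 0},
    {"linear": [0.0005, -0.0275, 0], "spin": -0.1363, "gripper": 0},
    {"linear": [0.0005, -0.0275, 0], "spin": -0.1363, "gripper": 0},
    {"linear": [0.0005, -0.0275, 0], "spin": -0.1363, "gripper": 0},
    {"linear": [0.0005, -0.0275, 0], "spin": -0.1363, "gripper": 0},
    {"linear": [0.0005, -0.0275, 0], "spin": -0.1363, "gripper": 0},
    {"linear": [0.0005, -0.0275, 0], "spin": -0.1363, "gripper": 0},
    {"linear": [0.0005, -0.0275, 0], "spin": -0.1363, "gripper": 0},
    {"linear": [0.0005, -0.0275, 0], "spin": -0.1363, "gripper": 0},
    {"linear": [0.0005, -0.0275, 0], "spin": -0.1363, "gripper": 0},
  ],
)

```text
clock: 26.15
position: [0.5355, -0.1984, 0.1284]
ee_rot: [-3.14, 0.002, 0.173]
force: [0.0, -0.1, -2.6]
finger_gap: 0.389
```

Call:
arm_command(
  increments=[
    {"linear": [0, 0, 0], "spin": 0, "gripper": 0},
    {"linear": [0, 0, 0], "spin": 0, "gripper": 0},
  ],
)

```text
clock: 26.35
position: [0.5354, -0.1981, 0.1284]
ee_rot: [-3.14, 0.002, 0.178]
force: [1.0, 1.2, -3.5]
finger_gap: 0.388
```

```bash
python3 prof.py p6; python3 - <<'E'
from h import *
from scipy.optimize import minimize
np.set_printoptions(precision=4,suppress=True)
d=pickle.load(open('cams.pkl','rb'));it,mt=d['top'];iw,mw,o=pickle.load(open('p6.pkl','rb'))
# dark-floor / pale / bench score: sample points on pale tray top and on bench just outside the rim; dark in cut-out
def w(p,l):
    x,y,a=p;c,s=np.cos(a),np.sin(a);return np.c_[x+c*l[:,0]-s*l[:,1],y+s*l[:,0]+c*l[:,1],l[:,2]]
def edgepts():
    I=[];O=[]
    for t in np.linspace(-.09,.09,60):
        for s in(1,-1):
            I.append((t*1.15,s*.0965,.032));O.append((t*1.15,s*.1035,.032));I.append((s*.1115,t,.032));O.append((s*.1185,t,.032))
    return np.array(I),np.array(O)
I,O=edgepts()
def mkpale(im):
    h=cv2.cvtColor(im,cv2.COLOR_RGB2HSV).astype(np.float32);return cv2.GaussianBlur(h[...,2]-h[...,1]*1.0,(0,0),1.0)
def samp(f,q):return cv2.remap(f,q[:,0].astype(np.float32)[:,None],q[:,1].astype(np.float32)[:,None],cv2.INTER_LINEAR,borderValue=0)[:,0]
ft,fw=mkpale(it),mkpale(iw)
for nm,f,m,pr in(('top',ft,mt,proj),('wrist',fw,mw,fproj)):
    def cost(p):
        qi,qo=pr(m,w(p,I)),pr(m,w(p,O));a,b=samp(f,qi),samp(f,qo)
        ok=(qi[:,0]>3)&(qi[:,0]<636)&(qi[:,1]>3)&(qi[:,1]<(476 if nm=='top' else 300))&(qo[:,1]>3)
        return -np.mean(np.clip(a-b,-60,120)[ok])
    best=None
    for dx in np.arange(-.008,.009,.004):
        for dy in np.arange(-.008,.009,.004):
            for a in(.15,.18,.21):
                r=minimize(cost,[.554+dx,-.2235+dy,a],method='Nelder-Mead',options=dict(initial_simplex=np.array([[.554+dx,-.2235+dy,a]]*4)+np.array([[0,0,0],[.003,0,0],[0,.003,0],[0,0,.02]]),maxiter=150))
                if best is None or r.fun<best.fun:best=r
    x,y,a=best.x;n=w(best.x,np.array([[-.0125,.03,.031]]))[0];print(nm,best.x,best.fun,'nest',n)
E
```

```text
26.35 [ 0.5354 -0.1981  0.1284] [-3.1403  0.0019  0.1778] [-0.16  0.79  0.78  1.85 -0.75  0.83 -0.38] [ 1.0418  1.1635 -3.5308] 0.38799781613054446
0:105/151 6:125/149 12:132/149 18:130/149 24:125/153 30:124/152 36:125/151 42:122/150 48:202/115 54:190/117 60:198/116 66:208/114 72:174/73 78:142/27 84:145/25 90:151/27 96:151/27 102:148/24 108:147/24 114:147/26 120:146/24 126:146/24 132:145/23 138:147/28 144:146/24 150:146/26 156:146/28 162:145/25 168:146/28 174:145/25 180:144/25 186:145/26 192:145/26 198:144/27 204:143/25 210:99/26 216:69/11 222:69/11 228:87/79 234:188/125 240:187/125 246:187/128 252:188/126 258:189/127 264:189/128 270:187/125 276:188/129 282:189/127 288:188/129 294:189/127 300:188/125 306:188/126 312:188/126 318:188/125 324:188/126
top [ 0.557  -0.2205  0.1813] -97.590087890625 nest [ 0.5393 -0.1932  0.031 ]
wrist [ 0.5576 -0.2186  0.1837] -104.13731384277344 nest [ 0.5398 -0.1914  0.031 ]
```

```bash
python3 gl.py p6 0.1416; python3 gl.py p6 0.1435
```

```text
dark [210, 211, 212, 213, 214, 215, 216, 217, 218, 219, 220, 221, 222, 223, 224, 225, 226, 227]
handle/collar (45) (np.float64(0.04925280143899107), np.float64(-0.0026698861860280725)) collar/plug(50) (np.float64(0.05396391787166026), np.float64(-0.0027066596270907094))
170 289 357 (np.float64(0.06522652904425555), np.float64(0.0003114962202937796))
200 286 365 (np.float64(0.05444158935308093), np.float64(-0.0005592037232649937))
dark [210, 211, 212, 213, 214, 215, 216, 217, 218, 219, 220, 221, 222, 223, 224, 225, 226, 227]
handle/collar (45) (np.float64(0.04983798476731746), np.float64(-0.0026420859989028257)) collar/plug(50) (np.float64(0.05444974793817564), np.float64(-0.0026793331277116398))
170 289 357 (np.float64(0.06549956169980499), np.float64(0.00029175730040014125))
200 286 365 (np.float64(0.054873348698571585), np.float64(-0.000566128170020101))
```

Call:
arm_command(
  increments=[
    {"linear": [0.0003, 0.0059, -0.02], "spin": 0.005, "gripper": 0},
    {"linear": [0, 0, -0.025], "spin": 0, "gripper": 0},
    {"linear": [0, 0, -0.025], "spin": 0, "gripper": 0},
    {"linear": [0, 0, -0.01], "spin": 0, "gripper": 0},
    {"linear": [0, 0, 0], "spin": 0, "gripper": 0},
    {"linear": [0, 0, 0], "spin": 0, "gripper": 0},
  ],
)

```text
clock: 27.0
position: [0.5373, -0.1919, 0.0498]
ee_rot: [3.141, -0.001, 0.184]
force: [0.8, -0.5, -2.4]
finger_gap: 0.39
```

```bash
python3 prof.py p7 |head -1; python3 gl.py p7 0.0615; python3 - <<'E'
from h import *
from scipy.optimize import minimize
np.set_printoptions(precision=4,suppress=True)
iw,m,o=pickle.load(open('p7.pkl','rb'))
T=o['position'];y=o['ee_rot'][2];ex=np.array([np.cos(y),np.sin(y)]);ey=np.array([-ex[1],ex[0]])
rel=lambda P:((P[:2]-T[:2])@ex*1e3,(P[:2]-T[:2])@ey*1e3)
h=cv2.cvtColor(iw,cv2.COLOR_RGB2HSV);V=h[...,2].astype(int);S=h[...,1].astype(int)
# tip of the go end down the middle column
print('mid col',[(v,V[v,324],S[v,324]) for v in range(0,110,4)])
for fwd in(.060,.075,.090,.1):   # rows across the slot at tray top
    out=[]
    for lat in np.arange(-.040,.041,.002):
        p=np.r_[T[:2]+ex*fwd+ey*lat,.032];q=fproj(m,p)[0]
        u,v=np.round(q).astype(int);out.append(f'{lat*1e3:.0f}:{V[v,u]}/{S[v,u]}' if 0<=v<480 and 0<=u<640 else '-')
    print(fwd,' '.join(out))
cv2.imwrite('pics/p7.png',iw[:,:,::-1])
E
```

```text
27.0 [ 0.5373 -0.1919  0.0498] [ 3.1412 -0.0007  0.1845] [-0.11  0.89  0.67  1.89 -0.87  0.68 -0.29] [ 0.8442 -0.4889 -2.4394] 0.390223683528832
dark [210, 211, 212, 213, 214, 215, 216, 217, 218, 219, 220, 221, 222, 223, 224, 225, 226, 227]
handle/collar (45) (np.float64(0.04864118282990596), np.float64(-0.002648321481762835)) collar/plug(50) (np.float64(0.05344535476006597), np.float64(-0.002692462321662572))
170 290 358 (np.float64(0.06491902555365121), np.float64(-7.95201293819999e-06))
200 285 366 (np.float64(0.054001742851963616), np.float64(-0.0005360524877627167))
mid col [(0, np.int64(116), np.int64(149)), (4, np.int64(116), np.int64(152)), (8, np.int64(114), np.int64(150)), (12, np.int64(111), np.int64(149)), (16, np.int64(191), np.int64(112)), (20, np.int64(190), np.int64(118)), (24, np.int64(181), np.int64(118)), (28, np.int64(174), np.int64(117)), (32, np.int64(176), np.int64(116)), (36, np.int64(178), np.int64(117)), (40, np.int64(183), np.int64(117)), (44, np.int64(187), np.int64(116)), (48, np.int64(191), np.int64(115)), (52, np.int64(192), np.int64(113)), (56, np.int6
[... 1557 characters left out ...]
-12:93/25 -10:112/27 -8:122/29 -6:126/26 -4:131/25 -2:133/27 0:139/26 2:145/26 4:155/26 6:147/26 8:142/27 10:127/24 12:116/24 14:102/23 16:126/69 18:192/116 20:192/116 22:83/108 24:10/128 26:11/23 28:16/96 30:23/33 32:26/29 34:11/46 36:9/57 38:23/22 40:27/19
0.1 -40:192/113 -38:192/113 -36:192/112 -34:192/112 -32:193/112 -30:192/110 -28:192/112 -26:193/111 -24:192/112 -22:191/112 -20:192/113 -18:191/113 -16:192/113 -14:192/113 -12:192/114 -10:85/30 -8:107/26 -6:115/24 -4:124/27 -2:132/25 0:139/28 2:146/26 4:138/28 6:132/27 8:120/26 10:116/29 12:105/41 14:192/113 16:193/114 18:191/113 20:193/114 22:106/26 24:150/24 26:140/26 28:83/25 30:118/24 32:153/25 34:154/25 36:144/27 38:157/26 40:157/28
```

```bash
python3 - <<'E'
from h import *
from scipy.optimize import minimize
np.set_printoptions(precision=4,suppress=True)
def w(p,l):
    x,y,a=p;c,s=np.cos(a),np.sin(a);return np.c_[x+c*l[:,0]-s*l[:,1],y+s*l[:,0]+c*l[:,1],l[:,2]]
for nm in('p6','p7'):
  im,m,o=pickle.load(open(nm+'.pkl','rb'));h=cv2.cvtColor(im,cv2.COLOR_RGB2HSV).astype(np.float32);f=cv2.GaussianBlur(h[...,2]-h[...,1],(0,0),.8)
  for off in(.002,.004):
    I=[];O=[]
    for t in np.linspace(-.095,.095,80):
        I+=[(t*1.15,.1-off,.032),(t*1.15,-.1+off,.032),(.115-off,t,.032)];O+=[(t*1.15,.1+off,.032),(t*1.15,-.1-off,.032),(.115+off,t,.032)]
    I,O=np.array(I),np.array(O)
    s=lambda q:cv2.remap(f,q[:,:1].astype(np.float32),q[:,1:].astype(np.float32),cv2.INTER_LINEAR)[:,0]
    def cost(p):
        qi,qo=fproj(m,w(p,I)),fproj(m,w(p,O));ok=(qo[:,0]>2)&(qo[:,0]<637)&(qo[:,1]>2)&(qo[:,1]<290)
        return -np.mean(np.clip(s(qi)-s(qo),-60,120)[ok])
    r=min((minimize(cost,[x,y,.183],method='Nelder-Mead',options=dict(initial_simplex=np.array([[x,y,.183]]*4)+np.array([[0,0,0],[.002,0,0],[0,.002,0],[0,0,.01]]))) for x in(.554,.557,.56) for y in(-.222,-.219,-.216)),key=lambda r:r.fun)
    print(nm,off,r.x,r.fun,'nest',w(r.x,np.array([[-.0125,.03,.031]]))[0][:2])
E
```

```text
p6 0.002 [ 0.5565 -0.2193  0.1794] -105.05255889892578 nest [ 0.5389 -0.192 ]
p6 0.004 [ 0.5582 -0.2178  0.1828] -104.88519287109375 nest [ 0.5405 -0.1906]
p7 0.002 [ 0.5571 -0.2191  0.18  ] -103.66151428222656 nest [ 0.5394 -0.1919]
p7 0.004 [ 0.5585 -0.2178  0.1876] -104.380126953125 nest [ 0.5406 -0.1907]
```

Call:
arm_command(
  increments=[
    {"linear": [-0.001, -0.0003, -0.008], "spin": 0, "gripper": 0},
    {"linear": [0, 0, -0.004], "spin": 0, "gripper": 0},
    {"linear": [0, 0, -0.003], "spin": 0, "gripper": 0},
    {"linear": [0, 0, -0.003], "spin": 0, "gripper": 0},
    {"linear": [0, 0, 0], "spin": 0, "gripper": 0},
  ],
  newtons=30,
)

```text
clock: 27.55
position: [0.5356, -0.1922, 0.0307]
ee_rot: [-3.141, 0.001, 0.184]
force: [1.1, 0.4, -2.5]
finger_gap: 0.396
```

Call:
arm_command(
  increments=[
    {"linear": [0, 0, -0.004], "spin": 0, "gripper": 0},
    {"linear": [0, 0, -0.004], "spin": 0, "gripper": 0},
    {"linear": [0, 0, -0.003], "spin": 0, "gripper": 0},
    {"linear": [0, 0, 0], "spin": 0, "gripper": 0},
  ],
)

```text
clock: 27.95
position: [0.5355, -0.1921, 0.0196]
ee_rot: [-3.141, 0.001, 0.184]
force: [0.2, 0.7, -2.5]
finger_gap: 0.383
```

Call:
arm_command(
  increments=[
    {"linear": [0, 0, -0.0015], "spin": 0, "gripper": 0},
    {"linear": [0, 0, -0.001], "spin": 0, "gripper": 0},
    {"linear": [0, 0, 0], "spin": 0, "gripper": 0},
  ],
)

```text
clock: 28.25
position: [0.5359, -0.1924, 0.0183]
ee_rot: [-3.142, -0.001, 0.184]
force: [-1.7, 1.6, 3.8]
finger_gap: 0.388
```

Call:
arm_command(
  increments=[
    {"linear": [0, 0, 0], "spin": 0, "gripper": 0.6},
    {"linear": [0, 0, 0], "spin": 0, "gripper": 0.6},
    {"linear": [0, 0, 0], "spin": 0, "gripper": 0.6},
    {"linear": [0, 0, 0.01], "spin": 0, "gripper": 0.6},
    {"linear": [0, 0, 0.04], "spin": 0, "gripper": 0.6},
    {"linear": [0, 0, 0.045], "spin": 0, "gripper": 0.6},
    {"linear": [-0.03, 0, 0.03], "spin": 0, "gripper": 0.6},
    {"linear": [0, 0, 0], "spin": 0, "gripper": 0.6},
    {"linear": [0, 0, 0], "spin": 0, "gripper": 0.6},
  ],
)

```text
clock: 29.15
position: [0.5062, -0.1921, 0.1437]
ee_rot: [3.141, -0.002, 0.183]
force: [0.2, 0.4, -0.4]
finger_gap: 0.598
```

```bash
python3 prof.py p8 | head -1; python3 gl.py p8 0.031; python3 - <<'E'
from h import *
np.set_printoptions(precision=4,suppress=True)
im,m,o=pickle.load(open('p8.pkl','rb'));h=cv2.cvtColor(im,cv2.COLOR_RGB2HSV)
# predicted picture rows for gauge lying in nest, axis z=.031
e=np.array([np.cos(.183),np.sin(.183),0]);g=np.array([.5397,-.1915,.031])
for s,r in[(.095,.0085),(.05,.0125),(.045,.017),(-.045,.017)]:print(s,fproj(m,g+e*s+[0,0,r]))
q=fproj(m,[g+e*s+[0,0,.0125 if s>.05 else .017] for s in np.arange(-.07,.12,.005)])
print([(round(s*1e3),int(h[int(b),int(a),2]),int(h[int(b),int(a),1])) for s,(a,b) in zip(np.arange(-.07,.12,.005),q) if 0<b<480])
mid=[]
E
```

```text
29.15 [ 0.5062 -0.1921  0.1437] [ 3.1415 -0.0021  0.1833] [-0.18  0.73  0.8   1.92 -0.73  0.8  -0.36] [ 0.1636  0.4247 -0.3773] 0.5977222152916399
dark [120, 121, 122, 123, 124, 125, 126, 262, 263, 264, 265, 266, 271, 272, 273, 274]
handle/collar (45) (np.float64(-0.023587028955118855), np.float64(-0.004865844437497332)) collar/plug(50) (np.float64(0.08219057435564918), np.float64(-0.004495361266404899))
80 314 353 (np.float64(0.10972096646355471), np.float64(-0.005644489065692711))
110 315 353 (np.float64(0.08901630624196616), np.float64(-0.006015772787254583))
0.095 [[333.6284  51.6298]]
0.05 [[333.6301 118.6522]]
0.045 [[333.7438 126.4511]]
-0.045 [[333.03  259.582]]
[(-70, 185, 92), (-65, 145, 28), (-60, 147, 26), (-55, 63, 8), (-50, 97, 21), (-45, 185, 127), (-40, 187, 127), (-35, 188, 125), (-30, 187, 128), (-25, 187, 128), (-20, 187, 128), (-15, 188, 128), (-10, 188, 129), (-5, 187, 125), (0, 190, 129), (5, 189, 127), (10, 188, 128), (15, 188, 126), (20, 189, 128), (25, 189, 127), (30, 188, 128), (35, 190, 127), (40, 189, 128), (45, 69, 18), (50, 149, 27), (55, 150, 29), (60, 149, 26), (65, 148, 26), (70, 150, 27), (75, 151, 27), (80, 151, 27), (85, 152, 25), (90, 153, 27), (95, 204, 113), (100, 203, 113), (105, 202, 114), (110, 198, 116), (115, 187, 116)]
```

```bash
python3 -c "
from bench import env
print(env.job_done())"
```

```text
the job is handed in; nothing more can be done
None
```

I checked the socket with both ends of the gauge, put the gauge back in its own cut-out, and handed the job in at 29 s of the 69 s allowed. No verdict was reported.

- **Tilting the gauge:** the arm cannot tilt its tool. I tilted the gauge to about 40° in a 20 N grip by pressing its raised end on the post's top edge. To change ends, I laid it on the bench and gripped it again.
- **Go end:** it went fully home. The collar sat within about 1 px of where the wrist camera predicted it, with about 20 N axial force, under the 40 N limit. It stayed there for more than 0.2 s.
- **No-go end:** it was refused. I held it on the mouth with about 14 N for roughly 0.4 s and it did not enter. The wrist estimate put it about 1 mm off centre and 39–41° from level, against the socket's 40°. The scene camera fixes the offset in only one combined direction, where it showed about 1 mm. The side-to-side position is therefore less certain than the rest.
- **Putting away:** the gauge reached the cut-out floor with about 6 N, go end towards the tray's +x. After release it lies within about 1–2 mm of the nest in plan, and the gripper is clear above it.

**Disagreements:** my first estimate of how the gauge sat in the grip before the no-go press was about 5 mm too low. The wrist and scene cameras agreed on the error, and I corrected it before pressing. The tray position differed by about 2 mm between cameras; I used the wrist value.

**Not checked:** I did not measure the bystanders at the end. No move was aimed at or near them, and no force readings suggested a touch. My last attempt to view a picture was refused at the 12-picture limit, so the placing checks were by pixel measurement only.

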